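Line up lab containers by height on the staging strip

ROBOT

A 7-joint arm with a two-finger parallel gripper is mounted at the origin on a cart in front of the work surface, level with it; the furniture and walls round the work are solid. World frame = base frame: x ahead of the robot, y to its left, z up, the work surface at z = 0. Lengths are in mm, angles in rad, forces in N, time in s.
With the tool pointing down it reaches from about 400 to 750 mm from the base axis. Payload 19.5 kg.
Tool frame: the origin (TCP) lies between the finger pads; the fingertips stand 22 mm ahead of it and the grasp point (between the pads) lies 3 mm ahead of it (ctrl.tip_extent is the distance from the TCP to the fingertips, in mm); z points along the fingers, x is the direction in which the jaws open and shut, and the axes are right-handed (so a half turn about z gives the same grasp; the last joint's range is limited). The gripper opens to 85 mm and grips with 20 to 120 N. Pads are 22 mm wide; open, the fingers measure 114 mm over their backs; the gripper's body (76 mm by 85 mm) begins 54 mm behind the grasp point. The pads swing forward as they close: fully open they stand 13 mm farther back than shut.
Start: joints at [1.307, 0.707, -0.028, 1.485, 0.022, 0.951, -0.075], TCP at [126.487, -560.888, 230.068] pointing down, gripper open.
Joint ranges: [-2.71, 2.71], [-0.32, 2.16], [-1.57, 1.52], [0, 2.45], [-1.46, 4.6], [0, 2.02], [-2.83, 2.83]. Speed limits (rad/s): [1.89, 1.89, 2.57, 2.57, 3.01, 3.01, 3.01].

INTERFACE

Orientations are given as a rotation vector (axis times angle).
In Python, from cell import ctrl, camera, order gives the robot as it stands.
- The arm moves only by the tool jog_arm, never from a script. Its argument "steps" is a list of rows, each a list of 6 numbers: the shift along the tool's x, y, z as a fraction of full scale, then the turn, a rotation vector about the tool's x, y, z as a fraction of full scale. In form: [[tx, ty, tz, ax, ay, az], ...]. A call has 1 to 12 rows; each row shifts and turns the commanded pose from where the row before left it, along the tool's axes as they then stand; what a row does not reach is not made up. Full scale, the value 1, is 4 cm for a shift and 4 degrees for a turn. A row lasts 1/12 s, in which the tool goes at most 41.7 mm and 7.16 degrees, less where a joint would pass 70% of its speed; a pose out of reach is approached as far as the arm can. A call with a number of a shift or a turn outside -1 to 1 is refused whole. A call with a gripper value outside its range is refused whole. "hand" is the opening, from -1 (shut) to 1 (fully open), set as the call begins (left out, the last holds). The fingers move at their own pace and stop on an object; "squeeze" is the grip in N (left out, the last holds). Time passes only in rows, so rows that do not move let the fingers close. It gives the time, the measured TCP pose, the force and the opening at its end, in the units of the state.
- ctrl.state(): the state, without advancing time (a new reading comes with each control period).
- camera(name): name is "side" or "top"; returns a dict with "img" (420x560x3 uint8, red, green, blue), "range_z" (420x560 float32, mm along the optical axis (not along the pixel's ray), 0 where there is no reading), "camera_matrix" (3x3 intrinsics, pixels), "world_to_cam" (4x4, takes a point from world to camera coordinates). Camera axes: x right, y down, z forward; pixel columns grow to the right and rows downward; lengths in mm; the calibration is good to about 2 mm. A picture is of the moment at which its call begins.
- order.hand_in(): hands the job in, once; it reports no verdict.
The state is a dict: "t": time; "joints": joint angles; "joint_vel": joint speeds; "joint_efforts": joint torques, N m; "ee_pos": TCP position; "tcp_rot": TCP orientation; "force": force on the tool from outside, world axes, zero at the start; "wrist_torque": the same for the moment, N m; "finger_gap": opening from 0.0 (shut) to 1.0 (fully open).
Only numpy, scipy, OpenCV 4.12 (cv2) and the standard library are available. Lean on these libraries where they do the work, as an engineer would, in place of code of your own. Each camera call takes 0.05 s, during which the arm holds its last target.

TASK

For the stock-take photograph, line the four loose containers (the white screw-cap bottle, the lidded white sample cup, the small open cup and the flat dish) up on the four round mats of the metal staging strip in order of height: the tallest on the mat next to the strip's tall end post, then ever lower, the lowest at the other end next to the flat stud. Stand each one upright, centred on its own mat, and leave the white timer where it is.

Things in the scene. Friction and masses are not known exactly. Their poses are not given: they have to be found in the camera images.
- reagent_bottle_center (a point): white round plastic bottle with a narrow screw cap, loose, upright on the worktop; 78 mm across, 167 mm tall, 0.4 kg; too wide to grasp by its body, grasp the cap, 34 mm across, which takes the top 20 mm (147 to 167 mm above its foot); the body reaches its full 78 mm width right up to 147 mm. The point is on its axis, half-way up (83.5 mm above its foot); z up
- sample_cup_center (a point): white round cup with a white screw lid, loose, upright on the worktop; 66 mm tall, body 49 mm across, lid (top 12 mm) 55 mm across. The point is on its axis, half-way up (33 mm above its foot); z up
- small_cup_center (a point): small open translucent white cup, loose, upright on the worktop; 32 mm tall, 58 mm across at the rim, tapering to 40 mm at the foot; grasp it from outside across the rim, lightly. The point is on its axis, half-way up (16 mm above its foot); z up
- dish_center (a point): flat round brown dish with its lid on (one piece), loose, lying flat on the worktop; 64 mm across, 16 mm tall. The point is on its axis, half-way up (8 mm above its foot); z up
- mark0: round grey mat with a black rubber face, 82 mm across, 1.5 mm thick, fixed on the strip; at one end of the row of four, which are 105 mm apart in a straight line: mark0, mark1, mark2, mark3. Origin: centre of its underside, on the strip's 3 mm thick plate; its top is 1.5 mm higher, 4.5 mm above the worktop. The y axis runs along the row and the x axis across it
- mark1: round grey mat with a black rubber face, 82 mm across, 1.5 mm thick, fixed on the strip; second in the row, beside mark0. Origin: centre of its underside, on the strip's 3 mm thick plate; its top is 1.5 mm higher, 4.5 mm above the worktop. The y axis runs along the row and the x axis across it
- mark2: round grey mat with a black rubber face, 82 mm across, 1.5 mm thick, fixed on the strip; third in the row, beside mark3. Origin: centre of its underside, on the strip's 3 mm thick plate; its top is 1.5 mm higher, 4.5 mm above the worktop. The y axis runs along the row and the x axis across it
- mark3: round grey mat with a black rubber face, 82 mm across, 1.5 mm thick, fixed on the strip; at the other end of the row from mark0. Origin: centre of its underside, on the strip's 3 mm thick plate; its top is 1.5 mm higher, 4.5 mm above the worktop. The y axis runs along the row and the x axis across it
- tall_post: steel post 19 mm across and 50 mm tall, fixed on the strip 77.5 mm beyond the mat at one end of the row (beside mark0 or beside mark3; at the other end stands a flat steel stud, 8 mm high, 26 mm across). It shows where the tallest container goes. Origin: centre of its foot, on the strip's plate, 3 mm above the worktop
- timer_center (a point): white kitchen timer, loose, standing to the right of the containers; 45 x 75 x 63 mm; not to be disturbed. The point is half-way up (31 mm above its foot)

How it is judged (in metres and radians):
At the end, for the whole second after the job is handed in: Counted from the tall post: bottle, sample cup, small cup, dish, one on each mat, each with its axis within 15 mm of the mat's centre, upright within 0.1 rad, resting on the mat (its centre at most 11 mm higher than when it stood on the worktop), released and at rest (((horizontal distance between tall_post and mark0 below 0.12 m and horizontal distance between reagent_bottle_center and mark0 below 0.015 m and horizontal distance between sample_cup_center and mark1 below 0.015 m and horizontal distance between small_cup_center and mark2 below 0.015 m and horizontal distance between dish_center and mark3 below 0.015 m) or (horizontal distance between tall_post and mark3 below 0.12 m and horizontal distance between reagent_bottle_center and mark3 below 0.015 m and horizontal distance between sample_cup_center and mark2 below 0.015 m and horizontal distance between small_cup_center and mark1 below 0.015 m and horizontal distance between dish_center and mark0 below 0.015 m)) and angle between each of reagent_bottle_center, sample_cup_center, small_cup_center, dish_center's own z axis and vertical below 0.1 rad and height (world z) of reagent_bottle_center between 0.0805 and 0.0945 m and linear speed of each of reagent_bottle, sample_cup, small_cup, dish below 0.02 m/s and contact force between each of reagent_bottle, sample_cup, small_cup, dish and the fingers below 0.05 N and height (world z) of sample_cup_center between 0.03 and 0.044 m and height (world z) of small_cup_center between 0.013 and 0.027 m and height (world z) of dish_center between 0.005 and 0.019 m); the robot touches nothing.
It fails at once if the timer is shifted by more than 20 mm (distance of timer_center from where it was at the start of the episode above 0.02 m).
It also fails if it takes over 102 s, if anything falls off the work surface, if the arm or the gripper's body presses on something with over 40 N, if the wrist force passes 120 N, or if a joint passes its speed limit or range.

## Working session

There is one attempt and no reset: what is moved stays moved. The work goes in short steps, Python scripts to look and compute and a tool call to move; the robot and the scene stay as the last step left them, time stands still between calls to the robot, and variables do not carry over. Pictures are saved under pics/ and viewed, and the job is handed in when it is done.

Besides the shell and the picture viewer there is one more tool, called after "Request:" by a JSON object that holds its "api" and its "payload". jog_arm: Moves the arm, as the interface text tells. Shift numbers are shares of 4 cm and turn numbers shares of 4 degrees, none past 1 either way. Its arguments: {"type":"object","properties":{"steps":{"type":"array"},"hand":{"type":"number"},"squeeze":{"type":"number"}},"required":["steps"]}

```bash
ls; mkdir -p pics
python3 - <<'E'
from cell import ctrl,camera,order
import cv2,numpy as np
s=ctrl.state(); print(s)
for n in("top","side"):
    c=camera(n); cv2.imwrite(f"pics/{n}0.png",c["img"][:,:,::-1]); np.savez(f"pics/{n}0.npz",**c)
    print(c["camera_matrix"],c["world_to_cam"])
E
```

```text
pics
{'t': 0.0, 'joints': array([ 1.30730428,  0.70709999, -0.02761852,  1.48499508,  0.02202159,
        0.95092314, -0.07546459]), 'joint_vel': array([ 0.00084154, -0.00249177, -0.00020078,  0.00137265, -0.00024863,
       -0.00033991,  0.00143835]), 'joint_efforts': array([ 4.09786051e-03, -8.83219385e+01,  1.23595085e+00, -2.36163551e+01,
        1.71352469e-02,  6.59995465e-03, -3.63528250e-05]), 'ee_pos': array([ 126.42138912, -560.65135042,  229.63011345]), 'tcp_rot': array([-2.45317425e+00,  1.96147998e+00,  1.42795916e-03]), 'force': array([-0.21114796, -0.40739577,  0.66639379]), 'wrist_torque': array([0.02738881, 0.00557753, 0.00285557]), 'finger_gap': 0.9989284101483197}
[[403.14241735   0.         274.60081954]
 [  0.         403.14241735 209.51763096]
 [  0.           0.           1.        ]] [[-1.90400357e-02 -9.99656790e-01 -1.79938544e-02  5.12776306e+01]
 [-9.96760301e-01  2.03853279e-02 -7.78032161e-02  5.79388344e+02]
 [ 7.81433239e-02  1.64541837e-02 -9.96806341e-01  1.15303121e+03]
 [ 0.00000000e+00  0.00000000e+00  0.00000000e+00  1.00000000e+00]]
[[379.31871528   0.         281.97452519]
 [  0.         379.31871528 211.66537931]
 [  0.           0.           1.        ]] [[-9.99512130e-01  2.74395955e-02  1.49188048e-02  5.36380362e+02]
 [-2.27172985e-03  4.12526369e-01 -9.10942827e-01  5.09466088e+01]
 [-3.11503030e-02 -9.10532297e-01 -4.12262774e-01  1.05503587e+03]
 [ 0.00000000e+00  0.00000000e+00  0.00000000e+00  1.00000000e+00]]
```

View pics/top0.png

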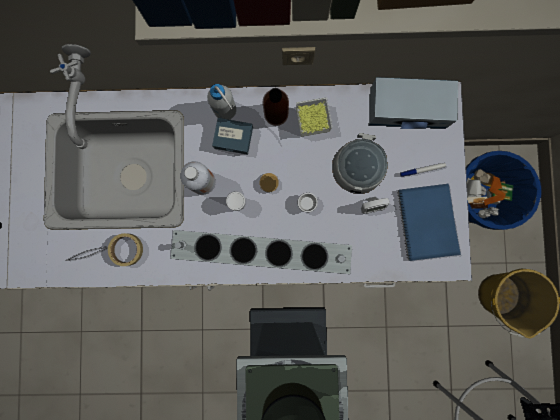

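View pics/side0.png

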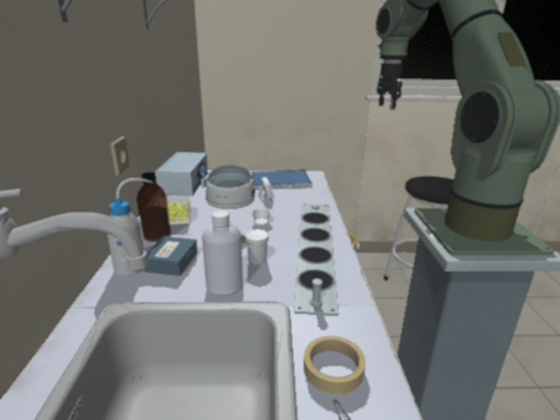

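```bash
python3 - <<'E'
import cv2,numpy as np
c=np.load("pics/top0.npz");im=c["img"][:,:,::-1]
a=im[150:285,160:400]; cv2.imwrite("pics/topcrop.png",cv2.resize(a,None,fx=3.33,fy=3.33,interpolation=cv2.INTER_CUBIC))
c=np.load("pics/side0.npz");im=c["img"][:,:,::-1]
a=im[170:320,190:350]; cv2.imwrite("pics/sidecrop.png",cv2.resize(a,None,fx=4,fy=4,interpolation=cv2.INTER_CUBIC))
E
cat > h.py <<'E'
import numpy as np,cv2
def ray(c,u,v,z):
    K=c["camera_matrix"];T=c["world_to_cam"];R=T[:3,:3];t=T[:3,3]
    o=-R.T@t; d=R.T@np.linalg.inv(K)@np.array([u,v,1.])
    return o+d*(z-o[2])/d[2]
def cloud(c):
    K=c["camera_matrix"];T=c["world_to_cam"];R=T[:3,:3];t=T[:3,3]
    d=c["range_z"].astype(float);v,u=np.mgrid[:d.shape[0],:d.shape[1]]
    P=np.stack([(u-K[0,2])/K[0,0]*d,(v-K[1,2])/K[1,1]*d,d],-1)
    W=(P-t)@R; W[d==0]=np.nan
    return W
def proj(c,P):
    K=c["camera_matrix"];T=c["world_to_cam"]
    p=np.atleast_2d(P)@T[:3,:3].T+T[:3,3]; p=p@K.T; return p[:,:2]/p[:,2:]
E
python3 - <<'E'
from h import *
c=np.load("pics/top0.npz"); W=cloud(c)
# height map print: blobs
H=W[:,:,2]
print("table z", np.nanmedian(H[220:235,260:290]), np.nanmedian(H[262:266,200:340]))
sub=np.zeros_like(H,bool); sub[150:280,160:400]=1
g=cv2.cvtColor(c["img"],cv2.COLOR_RGB2GRAY)
# mats: dark blobs
m=((g<45)&sub).astype(np.uint8)
n,l,st,ce=cv2.connectedComponentsWithStats(m)
for i in range(1,n):
    if st[i,4]>200: print("mat",st[i],ce[i],ray(c,*ce[i],4.5))
for lo,hi,name in((10,30,"dish/cup"),(25,40,"smallcup"),(40,60,'post/timer'),(56,75,"samplecup/timer"),(140,185,"bottle")):
    m=((H>lo)&(H<hi)&sub).astype(np.uint8)
    n,l,st,ce=cv2.connectedComponentsWithStats(m)
    for i in range(1,n):
        if st[i,4]>15: q=W[l==i]; print(name,st[i],ce[i].round(1),np.median(q,0).round(1),q.min(0).round(1),q.max(0).round(1))
E
```

```text
table z 0.07440994174038265 3.421651659013528
mat [196 235  24  25 472] [207.44491525 247.0190678 ] [474.81682497 240.40433936   4.5       ]
mat [231 238  25  25 479] [242.92275574 250.00208768] [464.10205068 135.68211668   4.5       ]
mat [267 241  24  25 474] [278.45780591 253.10548523] [453.07846314  31.24861715   4.5       ]
mat [302 244  25  25 482] [314.1659751  256.10165975] [442.40575965 -73.24691354   4.5       ]
dish/cup [232 150  17   4  27] [240.1 151.4] [755.7 139.5  20.8] [750.7 115.9  11. ] [760.8 163.9  29.6]
dish/cup [332 158  20  35  68] [337.5 178. ] [ 663.6 -141.2   22. ] [ 626.8 -185.4   10.1] [ 730.  -130.4   29.8]
dish/cup [203 178  12  17  30] [210.6 187.7] [647.7 224.1  19.7] [631.6 216.2  10.5] [677.4 251.3  29.5]
dish/cup [298 193  20  19 107] [308. 201.] [606.3 -61.6  24.7] [573.5 -83.8  10.3] [626.5 -28.6  29.9]
dish/cup [366 197  12   4  22] [371.7 198.5] [ 607.  -244.6   19.1] [ 602.1 -257.4   11.2] [ 612.2 -228.6   29.3]
dish/cup [361 207  26   7  50] [372.1 210.3] [ 572.8 -242.6   19.6] [ 564.9 -284.7   11.5] [ 582.6 -211.3   30. ]
dish/cup [180 241  
[... 959 characters left out ...]
4.7  60. ]
samplecup/timer [335 150  23  40 157] [341.7 172.5] [ 673.2 -146.3   65.8] [ 629.  -192.1   56.1] [ 743.4 -134.6   74.8]
samplecup/timer [359 170  28  21  75] [373.3 184.1] [ 637.2 -239.4   66.2] [ 627.4 -276.6   56.6] [ 681.  -200.6   74.9]
samplecup/timer [196 172  17  21  42] [207.3 184.6] [647.9 222.7  64.5] [631.3 215.2  56.8] [686.4 262.1  74.9]
samplecup/timer [226 192  19  19 291] [235.2 200.8] [603.5 150.1  66.7] [577.6 124.3  58.9] [628.9 176.   72.1]
samplecup/timer [364 198  26  11 153] [376.2 203. ] [ 589.7 -246.6   59.9] [ 576.6 -283.3   56.1] [ 603.9 -213.    66.2]
bottle [184 166  18  17 197] [191.8 173.6] [667.6 251.3 166.2] [648.6 230.9 140.1] [691.5 276.2 172.7]
```

View pics/topcrop.png

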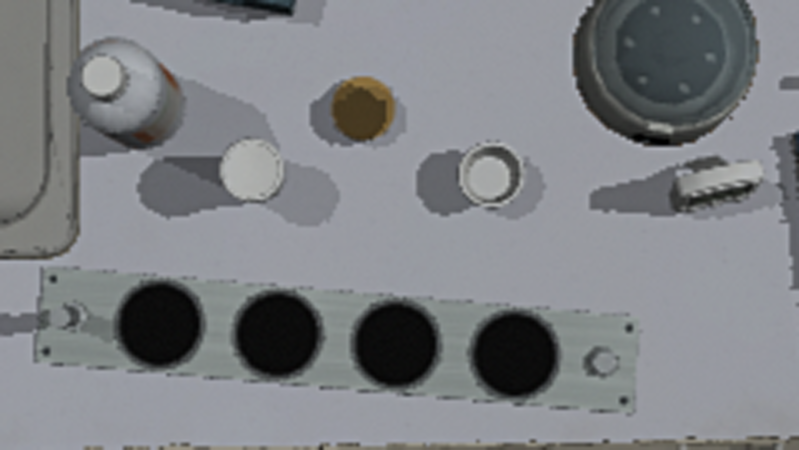

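View pics/sidecrop.png

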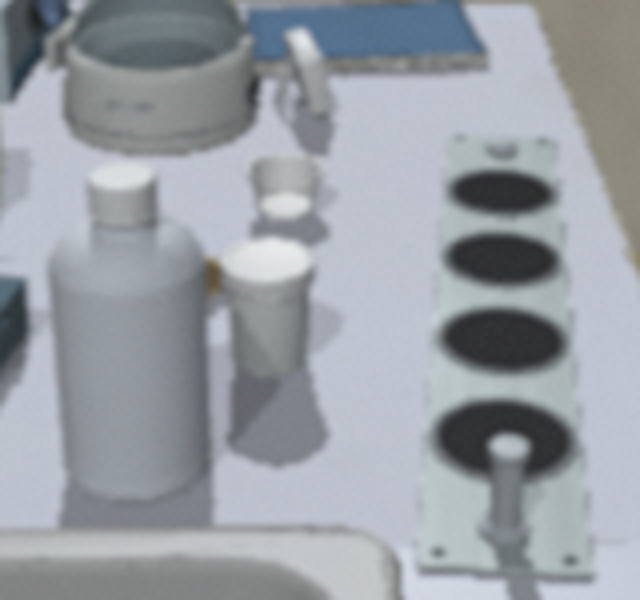

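Run:
```python
from h import *
from cell import ctrl
print(ctrl.tip_extent,[a for a in dir(ctrl) if a[0]!='_'])
c=np.load("pics/top0.npz"); W=cloud(c)
print("bottle cap",ray(c,191.2,173.1,167)); print("sample",ray(c,235.7,201.1,66)); print("dish",ray(c,269,182.7,16)); print("small",ray(c,307.4,202.5,32)); print("post",ray(c,160+72/3.33,150+316/3.33,30))
# blobs in top-height bands refined
for n,(u0,u1,v0,v1),lo in(("bottle",(180,206,160,195),155),("sample",(220,250,185,216),60),("dish",(255,282,170,198),10),("small",(294,322,190,216),24)):
    q=W[v0:v1,u0:u1].reshape(-1,3); q=q[q[:,2]>lo]
    (cx,r)=cv2.minEnclosingCircle(q[:,:2].astype(np.float32)); print(n,len(q),cx,r,q[:,:2].mean(0))
s=np.load("pics/side0.npz"); W=cloud(s)
for n,P in(("bottle",(663,252)),("sample",(603,149)),("dish",(657,57)),("small",(602,-58))):
    m=(np.hypot(W[...,0]-P[0],W[...,1]-P[1])<50)&(W[...,2]>6); q=W[m]; print(n,len(q),q.min(0),q.max(0))
    print("proj side",proj(s,[*P,10]))
```

```text
22.0 ['IKError', 'state', 'tip_extent']
bottle cap [667.89276008 251.39248802 167.        ]
sample [602.96748025 148.35488633  66.        ]
dish [660.53796416  54.95897056  16.        ]
small [598.01514294 -55.64503847  32.        ]
post [482.63217204 310.56561053  30.        ]
bottle 141 (669.989501953125, 253.92945861816406) 16.929426193237305 [668.63914017 253.45652702]
sample 289 (604.3133544921875, 149.65933227539062) 27.123363494873047 [604.01972716 149.82215678]
dish 28 (663.68994140625, 56.03947448730469) 27.78045654296875 [665.1668845   55.03380291]
small 104 (599.46337890625, -55.19337844848633) 29.133970260620117 [600.45912483 -55.79502597]
bottle 2723 [628.13240601 237.52072573   6.2556968 ] [705.00765849 296.09402021 167.64814492]
proj side [[225.4976949  280.01024959]]
sample 633 [576.15018196 123.29564507   6.12496154] [627.07236252 179.04670211  68.42888357]
proj side [[255.70336625 254.79654938]]
dish 9 [635.75779105  48.04193619   6.09267728] [644.08495157  74.36118052   6.71903147]
proj side [[236.00654426 236.41920308]]
small 235 [569.52082621 -83.30069956   6.05369856] [623.56289192 -23.77264023  31.57961233]
proj side [[258.63156819 217.44902911]]
```

Request:
{"api": "jog_arm", "payload": {"steps": [[0,0,0,0,0,-1],[0,0,0,0,0,-1],[0,0,0,0,0,-1],[0,0,0,0,0,-1],[0,0,0,0,0,-1],[0,0,0,0,0,-1],[0,0,0,0,0,-1],[0,0,0,0,0,-1],[0,0,0,0,0,-1],[0,0,0,0,0,-1],[0,0,0,0,0,-1],[0,0,0,0,0,-1]], "hand": 1, "squeeze": 30}}

```text
t: 1.1
ee_pos: [126.4, -560.8, 229.8]
tcp_rot: [-3.04, 0.789, 0.001]
force: [0.1, -0.1, -0.1]
finger_gap: 0.998
```

Request:
{"api": "jog_arm", "payload": {"steps": [[0,0,0,0,0,-1],[0,0,0,0,0,-1],[0,0,0,0,0,-1],[0,0,0,0,0,-1],[0,0,0,0,0,-1],[0,0,0,0,0,-1],[0,0,0,0,0,-1],[0,0,0,0,0,-0.32],[0,0,0,0,0,0]]}}

```text
t: 1.85
ee_pos: [126.4, -560.8, 229.9]
tcp_rot: [-3.141, 0.001, -0.0]
force: [-0.6, 0.4, 0.6]
finger_gap: 1.002
```

Request:
{"api": "jog_arm", "payload": {"steps": [[0.5,-0.6,0,0,0,0],[0.55,-0.65,0,0,0,0],[0.55,-0.65,0,0,0,0],[0.55,-0.65,0,0,0,0],[0.55,-0.65,0,0,0,0],[0.55,-0.65,0,0,0,0],[0.55,-0.65,0,0,0,0],[0.55,-0.65,0,0,0,0],[0.55,-0.65,0,0,0,0],[0.55,-0.65,0,0,0,0],[0.55,-0.65,0,0,0,0],[0.55,-0.65,0,0,0,0]]}}

```text
t: 2.85
ee_pos: [389.4, -249.5, 230.2]
tcp_rot: [3.142, -0.005, 0.0]
force: [1.2, -1.1, 0.0]
finger_gap: 0.998
```

Request:
{"api": "jog_arm", "payload": {"steps": [[0.55,-0.65,0,0,0,0],[0.55,-0.65,0,0,0,0],[0.55,-0.65,0,0,0,0],[0.55,-0.65,0,0,0,0],[0.55,-0.65,0,0,0,0],[0.55,-0.65,0,0,0,0],[0.55,-0.65,0,0,0,0],[0.55,-0.65,0,0,0,0],[0.55,-0.65,0,0,0,0],[0.55,-0.65,0,0,0,0],[0.55,-0.65,0,0,0,0],[0,0,0,0,0,0]]}}

```text
t: 3.85
ee_pos: [632.5, 41.2, 229.2]
tcp_rot: [-3.138, -0.005, 0.0]
force: [-2.1, 0.3, -0.5]
finger_gap: 0.998
```

Request:
{"api": "jog_arm", "payload": {"steps": [[0.4,-0.25,0.3,0,0,0],[0.36,-0.25,0.5,0,0,0],[0,0,0.8,0,0,0],[0,0,0.8,0,0,0],[0,0,0.6,0,0,0],[0,0,0.25,0,0,0],[0,0,0,0,0,0],[0,0,0,0,0,0],[0,0,0,0,0,0]]}}

```text
t: 4.6
ee_pos: [661.8, 55.1, 101.9]
tcp_rot: [-3.141, 0.002, -0.004]
force: [0.4, -0.1, 0.1]
finger_gap: 1.004
```

```bash
cat > snap.py <<'E'
import sys
from h import *
from cell import ctrl,camera
tag=sys.argv[1]; 
for n in sys.argv[2:]:
    c=camera(n); np.savez(f"pics/{n}_{tag}.npz",**c); im=c["img"][:,:,::-1]
    b=(150,285,160,400,3.33) if n=="top" else (130,320,190,390,3)
    cv2.imwrite(f"pics/{n}_{tag}.png",cv2.resize(im[b[0]:b[1],b[2]:b[3]],None,fx=b[4],fy=b[4],interpolation=cv2.INTER_CUBIC))
s=ctrl.state(); print(s["t"],s["ee_pos"],s["tcp_rot"],s["joints"].round(2))
E
python3 snap.py a top side
```

```text
4.7 [661.67031019  55.02498808 101.7041952 ] [-3.14129357e+00  1.10992844e-03 -3.31037249e-03] [-0.02  1.01 -0.28  1.25  0.29  0.92 -0.35]
```

View pics/top_a.png

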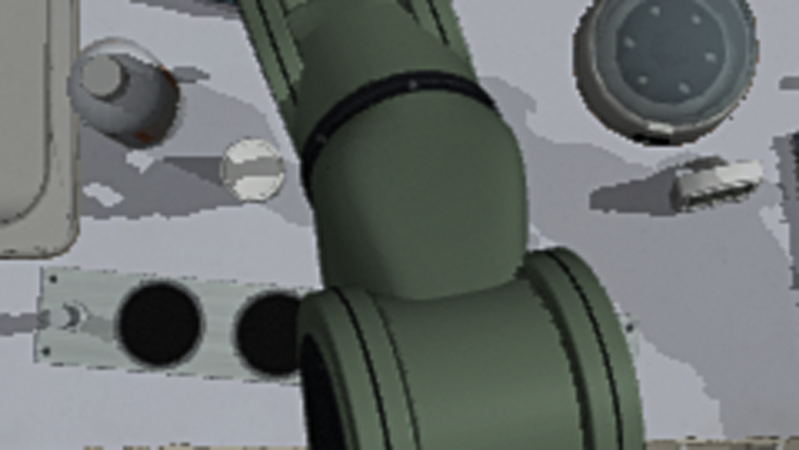

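View pics/side_a.png

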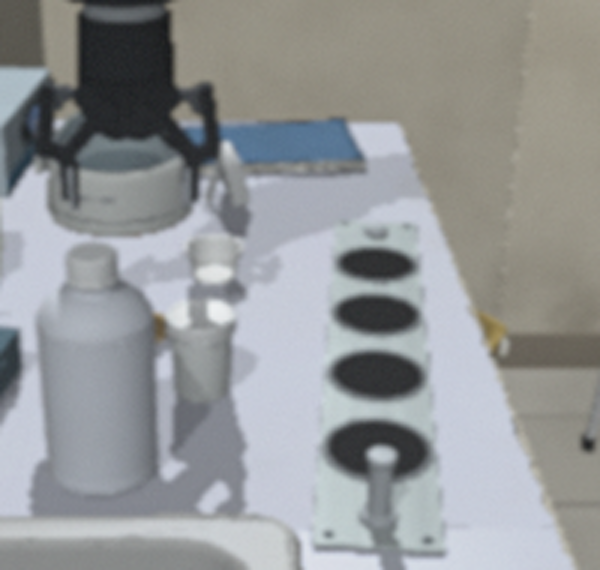

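Run:
```python
from h import *
c=np.load("pics/side_a.npz"); W=cloud(c)
m=(abs(W[...,0]-661)<70)&(abs(W[...,1]-55)<35)&(W[...,2]>40)
q=W[m]; print(len(q))
for lo in range(660-70,735,10):
    k=q[(q[:,0]>=lo)&(q[:,0]<lo+10)]
    if len(k): print(lo,len(k),np.sort(k[:,2])[:4].round(1),k[:,1].min().round(1),k[:,1].max().round(1))
```

```text
3302
590 358 [158.1 160.9 162.4 163.6] 20.5 90.0
600 210 [122.5 124.6 125.5 126.7] 30.6 90.0
610 280 [117.6 118.5 122.3 122.5] 33.9 87.7
620 351 [164.3 166.8 168.3 170.5] 39.2 89.9
630 262 [178.  179.6 179.8 181.7] 42.1 89.9
640 184 [176.3 177.7 179.2 179.3] 44.2 90.0
650 119 [176.4 177.  177.1 177.3] 22.0 89.6
660 142 [176.9 177.  177.3 177.3] 20.1 90.0
670 167 [177.1 178.1 179.2 179.3] 22.6 90.0
680 220 [177.7 179.  181.7 181.7] 20.4 90.0
690 292 [170.1 171.8 173.1 173.6] 22.3 89.9
700 296 [116.6 117.3 118.1 118.8] 21.5 82.5
710 228 [124.7 124.9 126.4 127.2] 23.9 69.8
720 186 [158.7 160.1 160.4 160.6] 23.4 72.1
730 7 [169.1 170.1 172.4 174.6] 65.1 72.4
```

Run:
```python
from h import *
c=np.load("pics/side_a.npz"); W=cloud(c)
for z in(80,92,101,117):
  for x in (615,706): print(z,x,(proj(c,[x,55,z])[0]-[190,130])*3)
a=c["img"][150:210,195:265,::-1]; cv2.imwrite("pics/tips.png",cv2.resize(a,None,fx=10,fy=10,interpolation=cv2.INTER_CUBIC))
```

```text
80 615 [185.61386124 244.23538796]
80 706 [ 76.39144638 243.98548549]
92 615 [185.35744169 231.10794799]
92 706 [ 75.56249126 230.81736098]
101 615 [185.16336359 221.17208858]
101 706 [ 74.9350569  220.85043566]
117 615 [184.81454299 203.31416234]
117 706 [ 73.80731892 202.93608333]
```

View pics/tips.png

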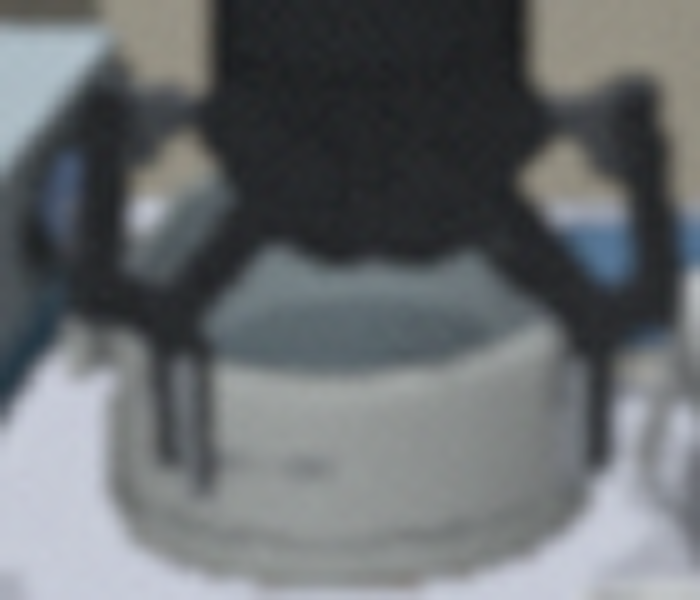

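Run:
```python
from h import *
c=np.load("pics/side_a.npz"); W=cloud(c)
for P in [(661,95,153),(661,55,153),(661,95,176),(668,252,167),(668,252,0),(603,149,66),(600,-55,32),(475,240,4.5),(453,31,4.5),(442,-73,4.5)]:
  print(P,(proj(c,P)[0]).round(1),((proj(c,P)[0]-[190,130])*3).round(0))
H=W[...,2]; print("table",np.nanmedian(H[265:285,265:285]),np.nanmedian(H[225:235,285:295]))
for v in range(150,200,3): print(v, W[v,235].round(0), W[v,214].round(0), W[v,256].round(0))
```

```text
(661, 95, 153) [230.8 189.9] [122. 180.]
(661, 55, 153) [232.4 184. ] [127. 162.]
(661, 95, 176) [230.4 180.6] [121. 152.]
(668, 252, 167) [219.1 212.3] [ 87. 247.]
(668, 252, 0) [223.4 284. ] [100. 462.]
(603, 149, 66) [255.4 233.8] [196. 311.]
(600, -55, 32) [259.2 210.9] [208. 243.]
(475, 240, 4.5) [313.6 278.6] [371. 446.]
(453, 31, 4.5) [313.7 233.7] [371. 311.]
(442, -73, 4.5) [313.8 217.1] [371. 261.]
table -1.0403326325706708 -1.0628032505597182
150 [648.  91. 247.] [  901. -1274.  -124.] [  654. -1283.  -124.]
153 [648.  93. 241.] [  902. -1273.  -142.] [  654. -1284.  -143.]
156 [648.  94. 234.] [  904. -1281.  -162.] [  655. -1285.  -162.]
159 [651.  68. 220.] [701.  61. 217.] [602.  64. 219.]
162 [651.  68. 212.] [700.  68. 212.] [602.  69. 213.]
165 [651.  74. 207.] [  906. -1272.  -215.] [603.  66. 205.]
168 [651.  75. 200.] [ 744. -210.  108.] [602.  71. 199.]
171 [652.  66. 190.] [ 741. -187.  106.] [ 625. -512.   -1.]
174 [653.  66. 182.] [704.  57. 179.] [ 623. -443.   10.]
177 [ 675. -157.   97.] [702.  69. 175.] [ 622. -406.   11.]
180 [ 674. -149.   91.] [703.  69. 168.] [603.  64. 167.]
183 [ 674. -146.   82.] [705.  56. 156.] [603.  62. 158.]
186 [ 679. -189.   57.] [704.  67. 152.] [ 619. -326.    5.]
189 [ 674. -141.   65.] [704.  66. 144.] [ 618. -305.    2.]
192 [ 675. -140.   56.] [705.  65. 136.] [ 618. -287.   -2.]
195 [ 675. -136.   47.] [705.  66. 128.] [ 617. -256.   -0.]
198 [ 675. -135.   38.] [706.  67. 121.] [ 616. -233.   -2.]
```

```bash
python3 snap.py b side
python3 - <<'E'
from h import *
c=np.load("pics/side_b.npz"); W=cloud(c)
a=c["img"][150:210,195:265,::-1]; cv2.imwrite("pics/tips_b.png",cv2.resize(a,None,fx=10,fy=10,interpolation=cv2.INTER_CUBIC))
for v in range(180,204,2): print(v, W[v,214].round(0), W[v,255].round(0))
E
```

```text
4.75 [661.55028397  55.05143547 101.44532306] [-3.14130286e+00  9.09546308e-04 -2.76117858e-03] [-0.02  1.01 -0.28  1.25  0.29  0.92 -0.35]
180 [703.  67. 167.] [606.  62. 166.]
182 [703.  69. 163.] [605.  70. 164.]
184 [705.  58. 154.] [606.  67. 158.]
186 [704.  65. 151.] [606.  63. 151.]
188 [704.  66. 147.] [606.  62. 145.]
190 [704.  67. 142.] [606.  64. 141.]
192 [705.  68. 137.] [606.  62. 135.]
194 [705.  64. 130.] [606.  64. 131.]
196 [706.  65. 125.] [606.  65. 126.]
198 [706.  66. 121.] [ 619. -234.   -2.]
200 [ 739. -140.   30.] [ 618. -211.    0.]
202 [ 740. -145.   21.] [ 618. -200.   -2.]
```

View pics/tips_b.png

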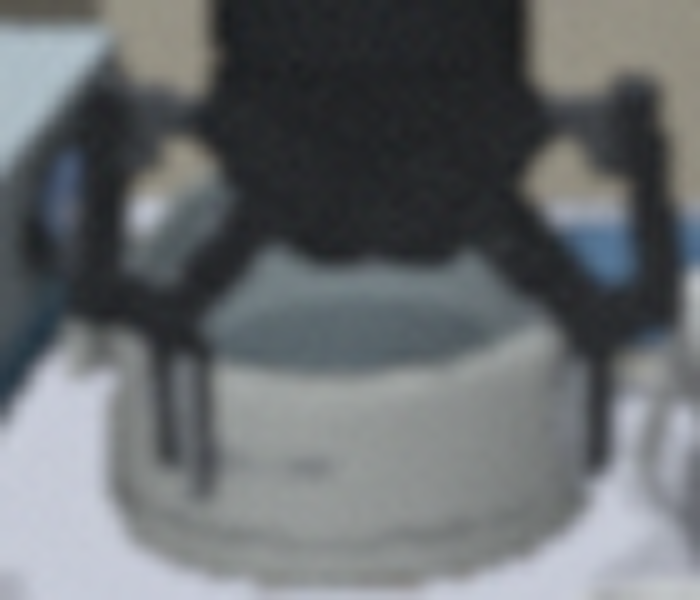

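Request:
{"api": "jog_arm", "payload": {"steps": [[0,0,0.4,0,0,0],[0,0,0.5,0,0,0],[0,0,0.4,0,0,0],[0,0,0,0,0,0],[0,0,0,0,0,0],[0,0,0,0,0,0]]}}

```text
t: 5.25
ee_pos: [661.6, 55.1, 49.5]
tcp_rot: [-3.141, 0.001, -0.002]
force: [-0.2, -1.0, 0.9]
finger_gap: 1.002
```

```bash
python3 snap.py c side
python3 - <<'E'
from h import *
c=np.load("pics/side_c.npz"); W=cloud(c)
a=c["img"][165:235,195:275,::-1]; cv2.imwrite("pics/tips_c.png",cv2.resize(a,None,fx=8,fy=8,interpolation=cv2.INTER_CUBIC))
for v in range(194,234,2): print(v, W[v,214].round(0), W[v,217].round(0), W[v,255].round(0))
E
```

```text
5.3 [661.69239183  55.06090107  49.61771156] [-3.14127750e+00  6.87804577e-04 -2.82823129e-03] [-0.02  1.07 -0.26  1.28  0.31  0.83 -0.36]
194 [ 738. -141.   48.] [697.  69. 132.] [ 620. -267.   -1.]
196 [708.  49. 119.] [697.  72. 128.] [ 620. -251.   -2.]
198 [706.  68. 121.] [698.  72. 123.] [607.  49. 114.]
200 [706.  66. 115.] [699.  67. 116.] [606.  62. 114.]
202 [706.  69. 111.] [ 730. -140.   23.] [606.  66. 110.]
204 [707.  67. 105.] [ 730. -138.   17.] [606.  68. 106.]
206 [707.  67. 100.] [ 731. -139.   10.] [607.  63.  98.]
208 [708.  63.  93.] [ 733. -149.   -1.] [607.  64.  93.]
210 [708.  65.  88.] [703.  48.  80.] [607.  65.  88.]
212 [678. 250. 167.] [673. 247. 166.] [607.  66.  83.]
214 [677. 257. 166.] [672. 257. 166.] [607.  63.  77.]
216 [676. 267. 166.] [670. 268. 166.] [607.  64.  72.]
218 [676. 268. 163.] [670. 271. 164.] [611. -36.  18.]
220 [676. 269. 159.] [670. 272. 160.] [612. -42.  10.]
222 [676. 269. 154.] [670. 272. 156.] [612. -41.   4.]
224 [677. 266. 148.] [671. 270. 151.] [612. -40.  -2.]
226 [677. 267. 145.] [671. 269. 146.] [nan nan nan]
228 [678. 267. 140.] [672. 268. 141.] [611. -11.   0.]
230 [677. 271. 138.] [671. 272. 139.] [605. 129.  65.]
232 [677. 276. 136.] [670. 278. 137.] [604. 139.  65.]
```

View pics/tips_c.png

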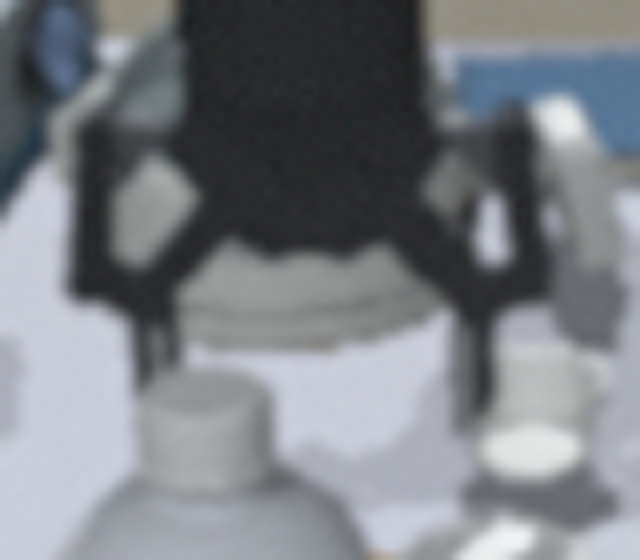

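Request:
{"api": "jog_arm", "payload": {"steps": [[0,0,0.3,0,0,0],[0,0,0.32,0,0,0],[0,0,0,0,0,0],[0,0,0,0,0,0],[0,0,0,0,0,0]]}}

```text
t: 5.72
ee_pos: [661.1, 55.0, 23.4]
tcp_rot: [-3.141, 0.0, 0.0]
force: [0.0, 0.3, 0.5]
finger_gap: 1.004
```

```bash
python3 snap.py d side top
python3 - <<'E'
from h import *
c=np.load("pics/side_d.npz"); W=cloud(c)
a=c["img"][165:250,195:290,::-1]; cv2.imwrite("pics/tips_d.png",cv2.resize(a,None,fx=7,fy=7,interpolation=cv2.INTER_CUBIC))
for v in range(214,236,2): print(v, W[v,254].round(0), W[v,255].round(0))
E
```

```text
5.8167 [661.24902457  55.05524447  23.74317086] [-3.14142326e+00  3.59247695e-04 -8.83783110e-04] [-0.03  1.11 -0.25  1.28  0.32  0.78 -0.37]
214 [609.  65.  77.] [607.  68.  79.]
216 [609.  66.  72.] [607.  62.  71.]
218 [610.  62.  65.] [607.  61.  65.]
220 [610.  62.  60.] [607.  61.  59.]
222 [610.  59.  52.] [607.  62.  54.]
224 [610.  61.  48.] [607.  64.  49.]
226 [614. -24.  -0.] [611. -25.  -1.]
228 [614. -17.  -3.] [611. -13.  -1.]
230 [607. 131.  66.] [605. 129.  65.]
232 [607. 137.  64.] [604. 137.  64.]
234 [606. 148.  65.] [604. 146.  64.]
```

View pics/tips_d.png

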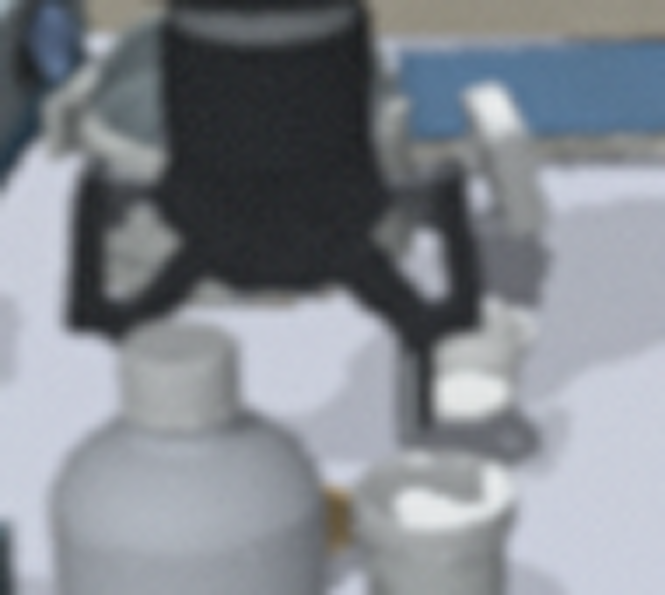

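Request:
{"api": "jog_arm", "payload": {"steps": [[0,0,0.15,0,0,0],[0,0,0.15,0,0,0],[0,0,0.15,0,0,0],[0,0,0.1,0,0,0],[0,0,0,0,0,0],[0,0,0,0,0,0]]}}

```text
t: 6.32
ee_pos: [660.9, 55.0, 1.0]
tcp_rot: [-3.142, 0.0, 0.001]
force: [-0.2, 0.6, 0.1]
finger_gap: 1.003
```

Request:
{"api": "jog_arm", "payload": {"steps": [[0,0,0.1,0,0,0],[0,0,0.1,0,0,0],[0,0,0.05,0,0,0],[0,0,0,0,0,0],[0,0,0,0,0,0]]}}

```text
t: 6.73
ee_pos: [661.0, 55.0, -8.8]
tcp_rot: [-3.141, 0.0, 0.0]
force: [-0.5, 0.2, -0.1]
finger_gap: 1.001
```

```bash
python3 snap.py e side
python3 - <<'E'
from h import *
c=np.load("pics/side_e.npz"); W=cloud(c)
a=c["img"][165:250,195:290,::-1]; cv2.imwrite("pics/tips_e.png",cv2.resize(a,None,fx=7,fy=7,interpolation=cv2.INTER_CUBIC))
for v in range(220,244,2): print(v, W[v,252].round(0),W[v,254].round(0), W[v,255].round(0))
E
```

```text
6.7833 [661.06090573  55.02583678  -8.62899818] [-3.14146176e+00  3.59365030e-04 -7.91448208e-05] [-0.03  1.16 -0.24  1.29  0.33  0.74 -0.38]
220 [614.  69.  63.] [610.  56.  57.] [607.  56.  57.]
222 [614.  70.  58.] [609.  69.  57.] [607.  68.  57.]
224 [615.  68.  51.] [609.  72.  53.] [607.  68.  51.]
226 [615.  63.  43.] [610.  69.  46.] [607.  68.  46.]
228 [615.  68.  40.] [610.  62.  37.] [608.  61.  36.]
230 [612. 130.  66.] [607. 126.  64.] [605. 125.  64.]
232 [611. 137.  64.] [606. 140.  66.] [604. 136.  64.]
234 [611. 150.  66.] [606. 150.  66.] [604. 148.  65.]
236 [610. 159.  65.] [606. 158.  65.] [604. 157.  64.]
238 [610. 170.  66.] [605. 167.  65.] [603. 167.  65.]
240 [610. 175.  64.] [605. 178.  65.] [603. 175.  64.]
242 [610. 177.  60.] [605. 176.  59.] [603. 176.  59.]
```

View pics/tips_e.png

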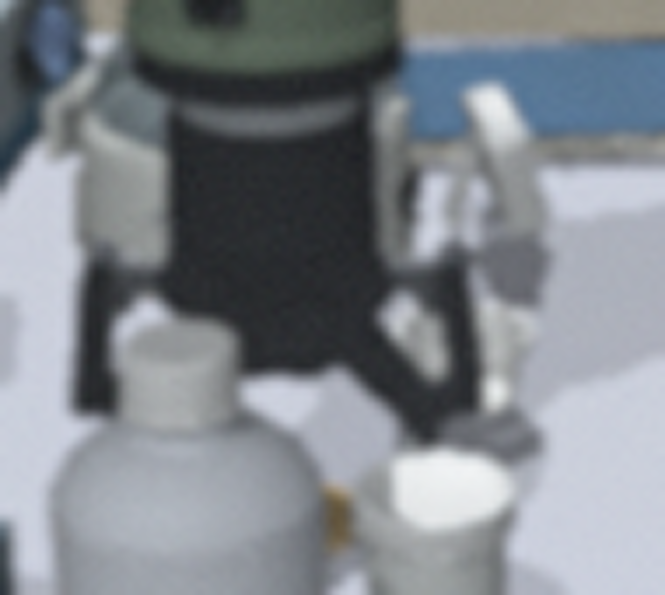

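Request:
{"api": "jog_arm", "payload": {"steps": [[0,0,0.05,0,0,0],[0,0,0.05,0,0,0],[0,0,0.05,0,0,0],[0,0,0,0,0,0],[0,0,0,0,0,0]]}}

```text
t: 7.2
ee_pos: [661.1, 55.0, -14.3]
tcp_rot: [-3.142, 0.0, -0.0]
force: [-3.8, -0.3, 8.9]
finger_gap: 0.999
```

Request:
{"api": "jog_arm", "payload": {"steps": [[0,0,-0.06,0,0,0],[0,0,-0.06,0,0,0],[0,0,0,0,0,0],[0,0,0,0,0,0]]}}

```text
t: 7.53
ee_pos: [661.1, 55.0, -9.8]
tcp_rot: [-3.141, 0.0, -0.0]
force: [0.1, -0.3, -0.3]
finger_gap: 1.003
```

Request:
{"api": "jog_arm", "payload": {"steps": [[0,0,0,0,0,0],[0,0,0,0,0,0],[0,0,0,0,0,0],[0,0,0,0,0,0],[0,0,0,0,0,0],[0,0,0,0,0,0]], "hand": -1, "squeeze": 30}}

```text
t: 8.03
ee_pos: [662.7, 55.3, -7.0]
tcp_rot: [-3.141, 0.001, -0.006]
force: [-4.5, -1.8, 41.0]
finger_gap: 0.738
```

Request:
{"api": "jog_arm", "payload": {"steps": [[0,0,-0.15,0,0,0],[0,0,-0.25,0,0,0],[0,0,-0.4,0,0,0],[0,0,-0.4,0,0,0],[0,0,-0.4,0,0,0],[0,0,0,0,0,0],[0,0,0,0,0,0]]}}

```text
t: 8.62
ee_pos: [661.5, 55.0, 55.5]
tcp_rot: [-3.141, 0.001, -0.003]
force: [-0.2, 0.8, 0.2]
finger_gap: 0.73
```

```bash
python3 snap.py f side
python3 - <<'E'
from h import *
c=np.load("pics/side_f.npz")
a=c["img"][165:250,195:290,::-1]; cv2.imwrite("pics/tips_f.png",cv2.resize(a,None,fx=7,fy=7,interpolation=cv2.INTER_CUBIC))
E
```

```text
8.6667 [661.01978982  55.00016653  54.53297822] [-3.14149063e+00  3.67928874e-04 -3.58420886e-04] [-0.02  1.07 -0.26  1.28  0.31  0.84 -0.36]
```

View pics/tips_f.png

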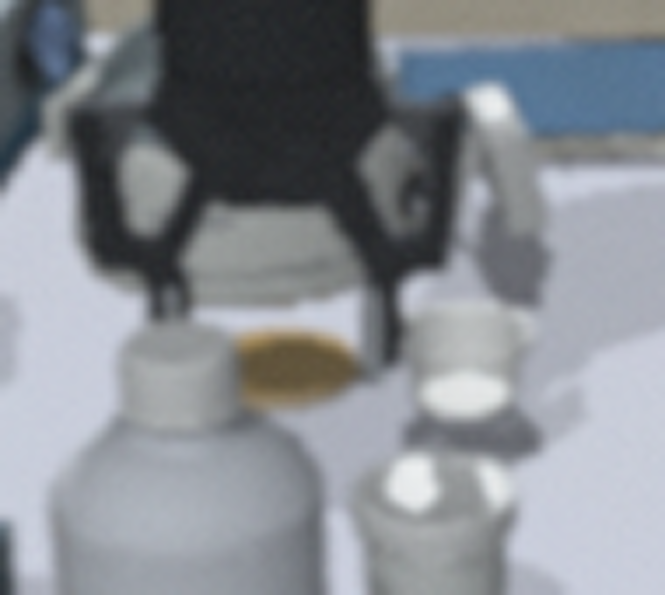

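Request:
{"api": "jog_arm", "payload": {"steps": [[-0.26,0.16,0,0,0,0],[-0.5,0.29,0,0,0,0],[-0.5,0.29,0,0,0,0],[-0.5,0.29,0,0,0,0],[-0.5,0.29,0,0,0,0],[-0.5,0.29,0,0,0,0],[-0.5,0.29,0,0,0,0],[-0.5,0.29,0,0,0,0],[-0.5,0.29,0,0,0,0],[-0.5,0.29,0,0,0,0],[-0.5,0.29,0,0,0,0],[-0.2,0.14,0,0,0,0]]}}

```text
t: 9.67
ee_pos: [440.0, -74.2, 54.0]
tcp_rot: [3.141, -0.002, -0.004]
force: [0.2, -1.1, 0.5]
finger_gap: 0.731
```

Request:
{"api": "jog_arm", "payload": {"steps": [[0,0,0.2,0,0,0],[0,0,0.25,0,0,0],[0,0,0.25,0,0,0],[0,0,0.25,0,0,0],[0,0,0.1,0,0,0],[0,0,0,0,0,0],[0,0,0,0,0,0],[0,0,0,0,0,0]]}}

```text
t: 10.33
ee_pos: [442.9, -72.8, 12.3]
tcp_rot: [-3.141, 0.0, -0.001]
force: [-1.2, -0.5, 0.7]
finger_gap: 0.729
```

```bash
python3 snap.py g side
```

```text
10.3833 [442.93161143 -72.88010543  12.45005488] [-3.14147550e+00  3.49222761e-04 -9.77878389e-04] [ 0.12  0.96 -0.05  2.11  0.49  0.08 -0.4 ]
```

View pics/side_g.png

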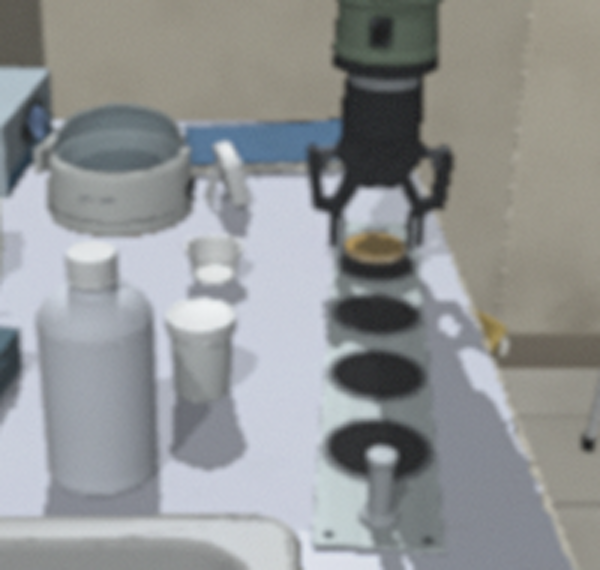

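Request:
{"api": "jog_arm", "payload": {"steps": [[0,0,0.1,0,0,0],[0,0,0.1,0,0,0],[0,0,0.05,0,0,0],[0,0,0,0,0,0],[0,0,0,0,0,0]]}}

```text
t: 10.8
ee_pos: [442.5, -72.9, 2.0]
tcp_rot: [-3.142, 0.0, 0.001]
force: [-0.1, -0.0, -0.7]
finger_gap: 0.732
```

```bash
python3 -c "
from cell import ctrl;s=ctrl.state();print(s['joints'].round(3),s['ee_pos'])"
```

```text
[ 0.11   0.982 -0.032  2.11   0.492  0.057 -0.399] [442.4718675  -72.90892197   1.96217071]
```

Request:
{"api": "jog_arm", "payload": {"steps": [[0,0,0.04,0,0,0],[0,0,0.04,0,0,0],[0,0,0,0,0,0],[0,0,0,0,0,0]]}}

```text
t: 11.13
ee_pos: [442.6, -72.9, -1.1]
tcp_rot: [-3.142, 0.0, 0.0]
force: [-0.2, -0.0, -0.1]
finger_gap: 0.726
```

Request:
{"api": "jog_arm", "payload": {"steps": [[0,0,0.03,0,0,0],[0,0,0.03,0,0,0],[0,0,0,0,0,0],[0,0,0,0,0,0]]}}

```text
t: 11.47
ee_pos: [442.7, -73.0, -2.4]
tcp_rot: [3.141, -0.0, 0.002]
force: [-4.0, 1.3, 37.0]
finger_gap: 0.731
```

Request:
{"api": "jog_arm", "payload": {"steps": [[0,0,-0.05,0,0,0],[0,0,0,0,0,0]]}}

```text
t: 11.63
ee_pos: [442.8, -72.9, -1.2]
tcp_rot: [-3.142, 0.0, -0.001]
force: [0.1, 0.3, -0.3]
finger_gap: 0.735
```

Request:
{"api": "jog_arm", "payload": {"steps": [[0,0,0,0,0,0],[0,0,0,0,0,0],[0,0,0,0,0,0],[0,0,0,0,0,0]], "hand": 1}}

```text
t: 11.97
ee_pos: [442.6, -72.9, -1.6]
tcp_rot: [-3.141, 0.0, 0.0]
force: [-0.3, 0.6, 1.2]
finger_gap: 0.998
```

Request:
{"api": "jog_arm", "payload": {"steps": [[0,0,-0.2,0,0,0],[0,0,-0.4,0,0,0],[0,0,-0.7,0,0,0],[0,0,-0.7,0,0,0],[0,0,0,0,0,0]]}}

```text
t: 12.38
ee_pos: [443.6, -73.4, 82.8]
tcp_rot: [3.141, -0.001, 0.007]
force: [-0.0, -0.4, 0.2]
finger_gap: 1.0
```

Request:
{"api": "jog_arm", "payload": {"steps": [[0.3,-0.04,0,0,0,0],[0.6,-0.06,0,0,0,0],[0.6,-0.06,0,0,0,0],[0.6,-0.07,0,0,0,0],[0.6,-0.07,0,0,0,0],[0.6,-0.07,0,0,0,0],[0.41,-0.05,0,0,0,0],[0.2,-0.02,0,0,0,0],[0,0,0.4,0,0,0],[0,0,0.5,0,0,0],[0,0,0,0,0,0],[0,0,0,0,0,0]]}}

```text
t: 13.38
ee_pos: [598.5, -55.3, 42.5]
tcp_rot: [-3.141, 0.0, 0.002]
force: [0.3, 0.2, 0.3]
finger_gap: 0.999
```

```bash
python3 snap.py h side top
python3 - <<'E'
from h import *
c=np.load("pics/side_h.npz")
a=c["img"][165:250,225:320,::-1]; cv2.imwrite("pics/tips_h.png",cv2.resize(a,None,fx=7,fy=7,interpolation=cv2.INTER_CUBIC))
E
```

```text
13.4833 [599.31325098 -55.40620064  43.68034732] [-3.14152763e+00  4.06792069e-04 -1.38588177e-03] [ 0.17  1.01 -0.28  1.54  0.39  0.64 -0.3 ]
```

View pics/tips_h.png

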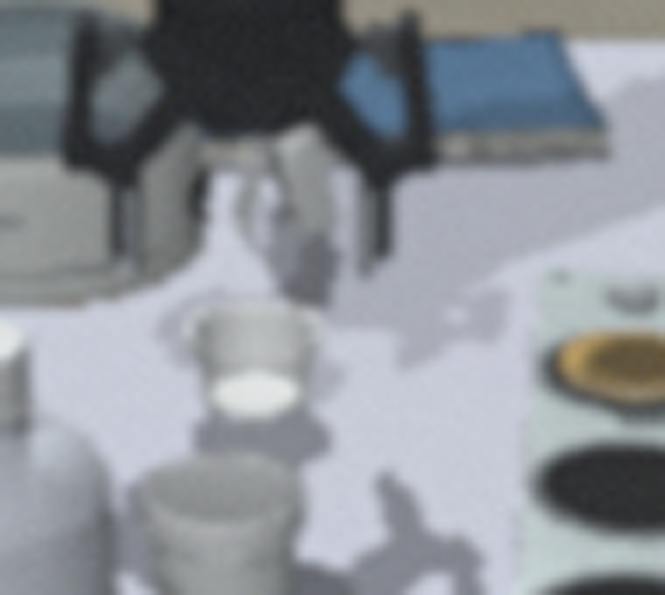

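View pics/top_h.png

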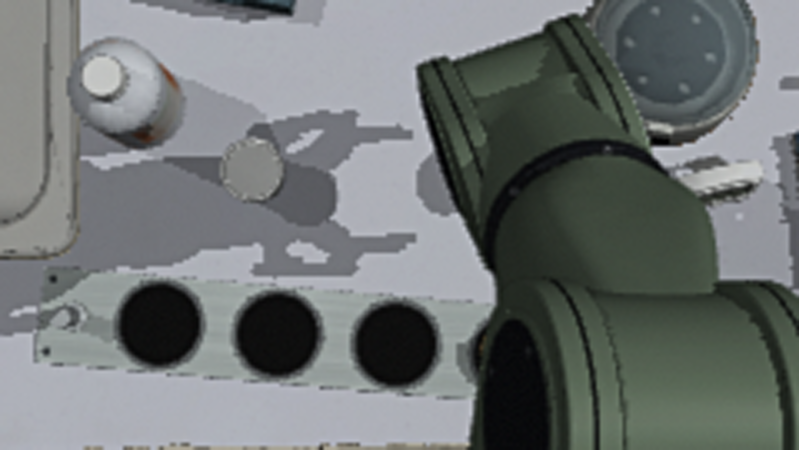

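Request:
{"api": "jog_arm", "payload": {"steps": [[0,0,0.25,0,0,0],[0,0,0.3,0,0,0],[0,0,0.25,0,0,0],[0,0,0.15,0,0,0],[0,0,0,0,0,0],[0,0,0,0,0,0]]}}

```text
t: 13.98
ee_pos: [598.8, -55.3, 4.2]
tcp_rot: [-3.141, 0.0, 0.001]
force: [-0.2, 0.9, -0.6]
finger_gap: 1.003
```

Request:
{"api": "jog_arm", "payload": {"steps": [[0,0,0,0,0,0],[0,0,0,0,0,0],[0,0,0,0,0,0],[0,0,0,0,0,0],[0,0,0,0,0,0],[0,0,0,0,0,0]], "hand": -1, "squeeze": 20}}

```text
t: 14.48
ee_pos: [599.3, -55.4, 5.2]
tcp_rot: [3.142, -0.0, 0.001]
force: [-1.5, -0.3, 7.7]
finger_gap: 0.646
```

Request:
{"api": "jog_arm", "payload": {"steps": [[0,0,-0.1,0,0,0],[0,0,-0.2,0,0,0],[0,0,-0.35,0,0,0],[0,0,-0.35,0,0,0],[0,0,-0.2,0,0,0],[0,0,0,0,0,0],[0,0,0,0,0,0]]}}

```text
t: 15.07
ee_pos: [599.1, -55.4, 52.7]
tcp_rot: [-3.142, 0.001, -0.001]
force: [-0.1, -0.1, -1.0]
finger_gap: 0.648
```

```bash
python3 snap.py i side
python3 - <<'E'
from h import *
c=np.load("pics/side_i.npz")
a=c["img"][165:250,225:320,::-1]; cv2.imwrite("pics/tips_i.png",cv2.resize(a,None,fx=7,fy=7,interpolation=cv2.INTER_CUBIC))
E
```

```text
15.1167 [598.84759613 -55.45204084  52.20895555] [-3.14154944e+00  4.43788559e-04  4.70544090e-04] [ 0.17  1.   -0.28  1.54  0.39  0.66 -0.29]
```

View pics/tips_i.png

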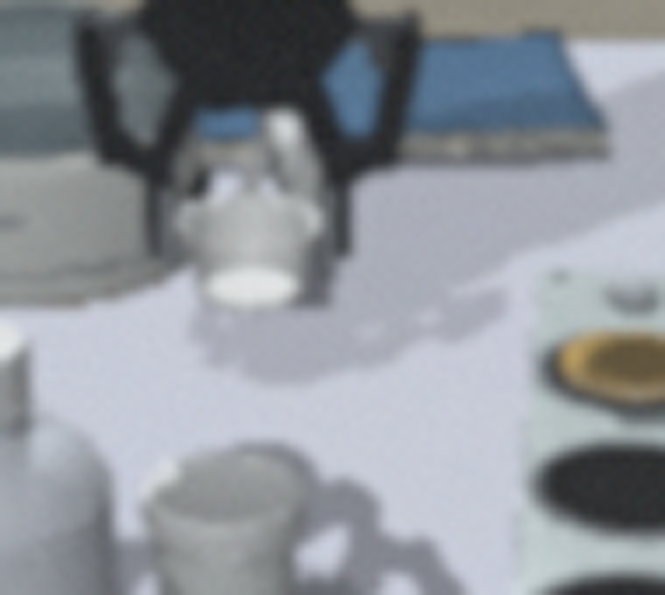

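Request:
{"api": "jog_arm", "payload": {"steps": [[-0.2,-0.12,0,0,0,0],[-0.4,-0.24,0,0,0,0],[-0.4,-0.24,0,0,0,0],[-0.4,-0.24,0,0,0,0],[-0.4,-0.24,0,0,0,0],[-0.4,-0.24,0,0,0,0],[-0.4,-0.24,0,0,0,0],[-0.4,-0.24,0,0,0,0],[-0.4,-0.23,0,0,0,0],[-0.25,-0.14,0,0,0,0],[0,0,0,0,0,0],[0,0,0,0,0,0]]}}

```text
t: 16.12
ee_pos: [453.0, 31.6, 52.2]
tcp_rot: [3.141, 0.001, -0.001]
force: [-0.2, -0.5, -0.4]
finger_gap: 0.646
```

Request:
{"api": "jog_arm", "payload": {"steps": [[0,0,0.2,0,0,0],[0,0,0.25,0,0,0],[0,0,0.25,0,0,0],[0,0,0.2,0,0,0],[0,0,0.1,0,0,0],[0,0,0,0,0,0],[0,0,0,0,0,0],[0,0,0,0,0,0]]}}

```text
t: 16.78
ee_pos: [453.3, 31.4, 12.8]
tcp_rot: [-3.141, 0.001, -0.001]
force: [0.7, 0.6, -0.6]
finger_gap: 0.65
```

```bash
python3 snap.py j side
python3 - <<'E'
from h import *
c=np.load("pics/side_j.npz")
a=c["img"][165:250,265:360,::-1]; cv2.imwrite("pics/tips_j.png",cv2.resize(a,None,fx=7,fy=7,interpolation=cv2.INTER_CUBIC))
E
```

```text
16.8333 [453.24121766  31.39245849  12.87477851] [-3.14139563e+00  6.79920967e-04 -8.53383453e-04] [-0.11  0.96 -0.05  2.09  0.43  0.1  -0.57]
```

View pics/tips_j.png

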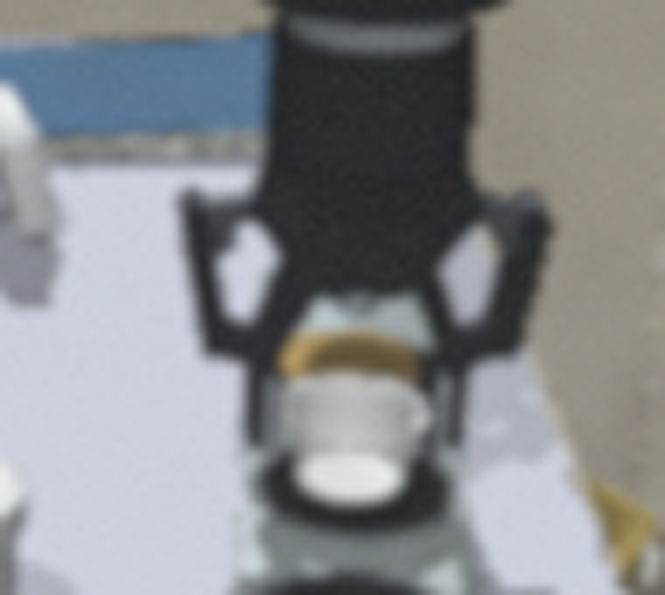

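Request:
{"api": "jog_arm", "payload": {"steps": [[0,0,0.04,0,0,0],[0,0,0.03,0,0,0],[0,0,0,0,0,0],[0,0,0,0,0,0]]}}

```text
t: 17.17
ee_pos: [453.2, 31.5, 9.8]
tcp_rot: [-3.141, 0.0, -0.001]
force: [0.5, -0.2, 0.5]
finger_gap: 0.644
```

Request:
{"api": "jog_arm", "payload": {"steps": [[0,0,0.03,0,0,0],[0,0,0,0,0,0],[0,0,0,0,0,0]]}}

```text
t: 17.42
ee_pos: [453.2, 31.5, 8.9]
tcp_rot: [-3.141, 0.0, -0.001]
force: [-0.9, 0.4, 13.3]
finger_gap: 0.649
```

Contact; release and rise.

Request:
{"api": "jog_arm", "payload": {"steps": [[0,0,-0.02,0,0,0],[0,0,0,0,0,0],[0,0,0,0,0,0],[0,0,0,0,0,0],[0,0,0,0,0,0]], "hand": 1}}

```text
t: 17.83
ee_pos: [453.0, 31.4, 9.3]
tcp_rot: [-3.142, 0.0, 0.0]
force: [0.0, -0.3, -0.7]
finger_gap: 1.007
```

Request:
{"api": "jog_arm", "payload": {"steps": [[0,0,-0.2,0,0,0],[0,0,-0.4,0,0,0],[0,0,-0.7,0,0,0],[0,0,-0.7,0,0,0],[0,0,-0.4,0,0,0],[0,0,0,0,0,0],[0,0,0,0,0,0]]}}

```text
t: 18.42
ee_pos: [453.3, 31.3, 106.3]
tcp_rot: [-3.141, 0.001, -0.003]
force: [-0.3, -0.2, 0.5]
finger_gap: 1.0
```

Request:
{"api": "jog_arm", "payload": {"steps": [[0.25,-0.2,0,0,0,0],[0.5,-0.4,0,0,0,0],[0.5,-0.4,0,0,0,0],[0.5,-0.4,0,0,0,0],[0.5,-0.4,0,0,0,0],[0.5,-0.4,0,0,0,0],[0.5,-0.4,0,0,0,0],[0.51,-0.34,0,0,0,0],[0,0,0.3,0,0,0],[0,0,0.2,0,0,0],[0,0,0,0,0,0],[0,0,0,0,0,0]]}}

```text
t: 19.42
ee_pos: [602.6, 148.4, 84.7]
tcp_rot: [3.141, -0.001, -0.003]
force: [0.8, -0.3, 0.5]
finger_gap: 0.998
```

```bash
python3 snap.py k side top
python3 - <<'E'
from h import *
c=np.load("pics/side_k.npz")
a=c["img"][165:265,195:305,::-1]; cv2.imwrite("pics/tips_k.png",cv2.resize(a,None,fx=6,fy=6,interpolation=cv2.INTER_CUBIC))
E
```

```text
19.5167 [603.22317817 148.59571078  85.66017493] [ 3.14143694e+00 -7.61079575e-04 -1.60773692e-04] [-0.18  0.97 -0.25  1.45  0.3   0.77 -0.54]
```

View pics/tips_k.png

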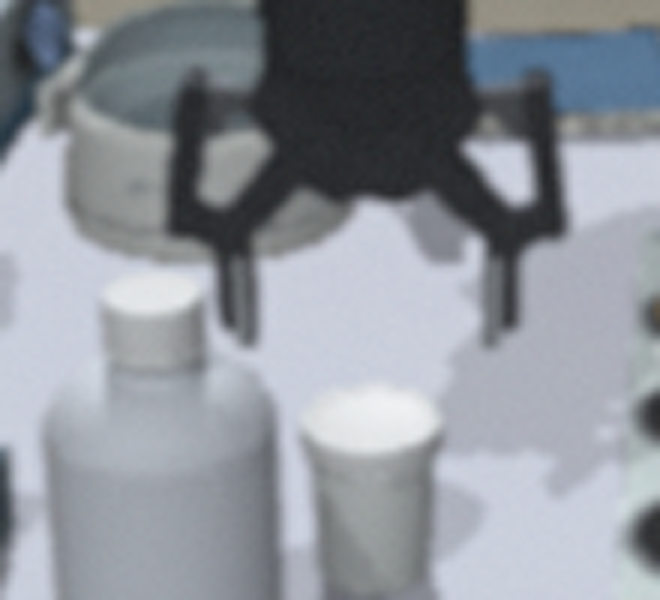

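View pics/top_k.png

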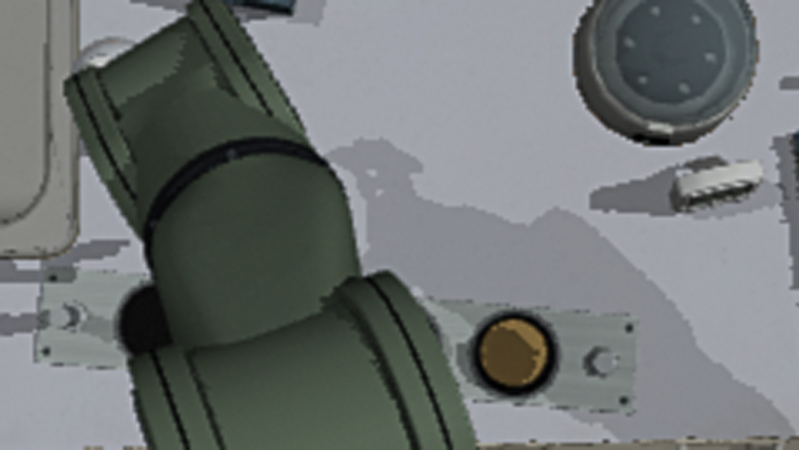

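Run:
```python
from h import *
c=np.load("pics/top_k.npz");W=cloud(c)
for u,v in((75,90),(90,70),(110,70),(150,100),(110,150),(140,220),(200,100)):
    print(u,v,W[int(150+v/3.33),int(160+u/3.33)].round(0))
s=np.load("pics/side_k.npz"); im=s["img"][:,:,::-1]; cv2.imwrite("pics/full_k.png",im)
```

```text
75 90 [614. 208. 437.]
90 70 [627. 201. 428.]
110 70 [626. 188. 432.]
150 100 [602. 159. 466.]
110 150 [573. 178. 481.]
140 220 [535. 159. 494.]
200 100 [599. 129. 484.]
```

View pics/full_k.png

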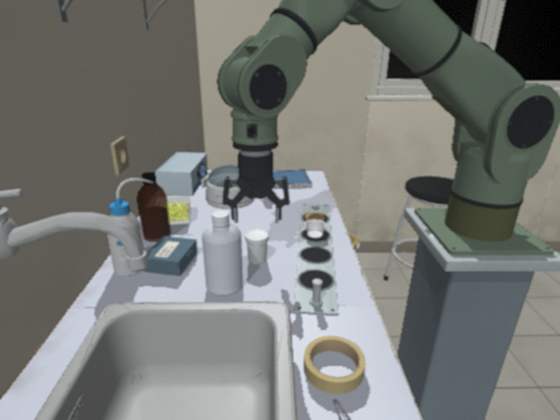

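Request:
{"api": "jog_arm", "payload": {"steps": [[0,0,0.3,0,0,0],[0,0,0.4,0,0,0],[0,0,0.35,0,0,0],[0,0,0.23,0,0,0],[0,0,0,0,0,0],[0,0,0,0,0,0]]}}

```text
t: 20.02
ee_pos: [603.4, 149.0, 34.1]
tcp_rot: [-3.142, 0.0, 0.001]
force: [0.2, 1.1, 1.0]
finger_gap: 0.994
```

Request:
{"api": "jog_arm", "payload": {"steps": [[0,0,0,0,0,0],[0,0,0,0,0,0],[0,0,0,0,0,0],[0,0,0,0,0,0],[0,0,0,0,0,0],[0,0,0,0,0,0]], "hand": -1, "squeeze": 35}}

```text
t: 20.52
ee_pos: [603.8, 149.2, 35.0]
tcp_rot: [-3.141, 0.0, -0.002]
force: [-0.4, 0.2, 7.5]
finger_gap: 0.63
```

Request:
{"api": "jog_arm", "payload": {"steps": [[0,0,-0.1,0,0,0],[0,0,-0.2,0,0,0],[0,0,-0.35,0,0,0],[0,0,-0.35,0,0,0],[0,0,-0.2,0,0,0],[0,0,0,0,0,0],[0,0,0,0,0,0]]}}

```text
t: 21.1
ee_pos: [603.6, 149.0, 82.4]
tcp_rot: [-3.141, 0.001, -0.001]
force: [-0.1, 0.6, -0.5]
finger_gap: 0.625
```

```bash
python3 snap.py l side
python3 - <<'E'
from h import *
c=np.load("pics/side_l.npz")
a=c["img"][165:265,195:305,::-1]; cv2.imwrite("pics/tips_l.png",cv2.resize(a,None,fx=6,fy=6,interpolation=cv2.INTER_CUBIC))
E
```

```text
21.15 [603.26761025 148.91799481  81.80042052] [ 3.14154554e+00 -4.03901036e-04 -6.17601656e-04] [-0.18  0.97 -0.25  1.45  0.3   0.76 -0.54]
```

View pics/tips_l.png

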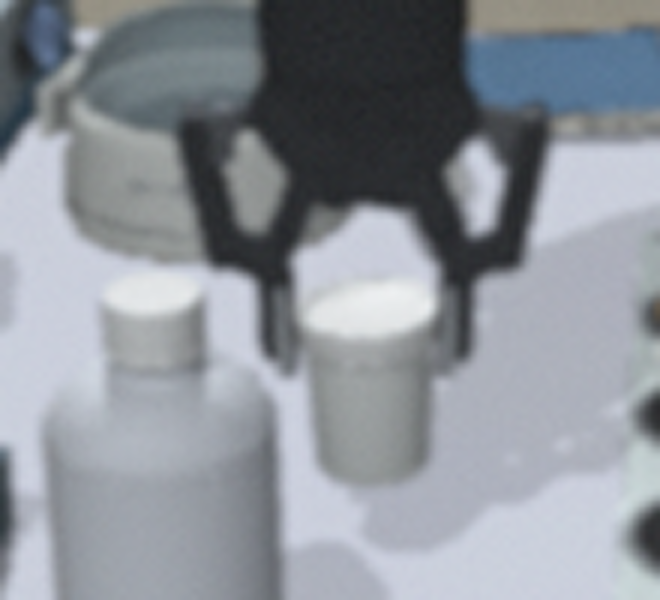

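Request:
{"api": "jog_arm", "payload": {"steps": [[-0.2,0.02,0,0,0,0],[-0.4,0.04,0,0,0,0],[-0.4,0.04,0,0,0,0],[-0.4,0.04,0,0,0,0],[-0.4,0.04,0,0,0,0],[-0.4,0.04,0,0,0,0],[-0.4,0.04,0,0,0,0],[-0.4,0.04,0,0,0,0],[-0.3,0.03,0,0,0,0],[-0.19,0,0,0,0,0],[0,0,0,0,0,0],[0,0,0,0,0,0]]}}

```text
t: 22.15
ee_pos: [463.9, 135.9, 81.8]
tcp_rot: [3.142, 0.0, -0.001]
force: [-0.4, -0.5, -0.7]
finger_gap: 0.624
```

Request:
{"api": "jog_arm", "payload": {"steps": [[0,0,0.2,0,0,0],[0,0,0.25,0,0,0],[0,0,0.25,0,0,0],[0,0,0.2,0,0,0],[0,0,0.08,0,0,0],[0,0,0,0,0,0],[0,0,0,0,0,0],[0,0,0,0,0,0]]}}

```text
t: 22.82
ee_pos: [464.1, 135.9, 43.2]
tcp_rot: [-3.141, 0.0, -0.001]
force: [-0.2, -0.7, -0.5]
finger_gap: 0.625
```

```bash
python3 snap.py m side
python3 - <<'E'
from h import *
c=np.load("pics/side_m.npz")
a=c["img"][165:285,255:375,::-1]; cv2.imwrite("pics/tips_m.png",cv2.resize(a,None,fx=5,fy=5,interpolation=cv2.INTER_CUBIC))
E
```

```text
22.8667 [464.08395775 135.8853064   43.29189213] [-3.14126517e+00  5.30184500e-04 -9.00028243e-04] [-0.28  0.91 -0.12  1.98  0.37  0.28 -0.71]
```

View pics/tips_m.png

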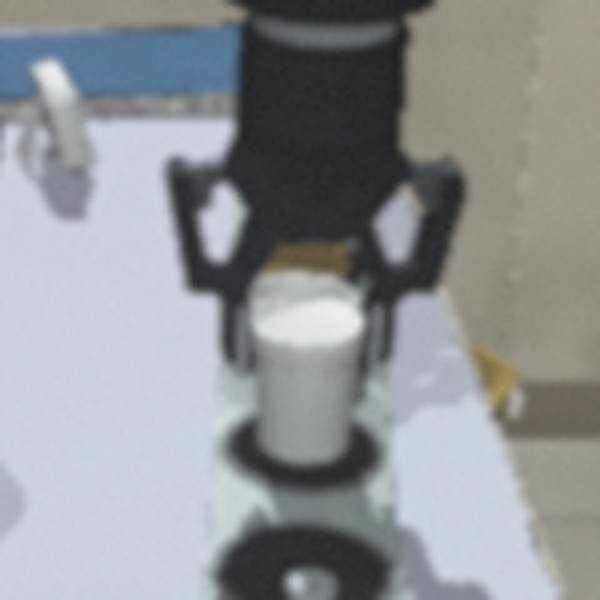

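Request:
{"api": "jog_arm", "payload": {"steps": [[0,0,0.04,0,0,0],[0,0,0.04,0,0,0],[0,0,0,0,0,0],[0,0,0,0,0,0]]}}

```text
t: 23.2
ee_pos: [463.9, 135.8, 39.7]
tcp_rot: [-3.142, 0.0, 0.0]
force: [-0.5, -0.1, -0.5]
finger_gap: 0.628
```

Request:
{"api": "jog_arm", "payload": {"steps": [[0,0,0.03,0,0,0],[0,0,0,0,0,0],[0,0,0,0,0,0]]}}

```text
t: 23.45
ee_pos: [463.5, 135.9, 39.0]
tcp_rot: [3.142, -0.0, -0.0]
force: [-5.1, 0.2, 14.8]
finger_gap: 0.627
```

Request:
{"api": "jog_arm", "payload": {"steps": [[0,0,-0.02,0,0,0],[0,0,0,0,0,0],[0,0,0,0,0,0],[0,0,0,0,0,0],[0,0,0,0,0,0]], "hand": 1}}

```text
t: 23.87
ee_pos: [463.8, 135.8, 39.3]
tcp_rot: [-3.142, 0.0, 0.0]
force: [-0.4, 0.1, -0.1]
finger_gap: 1.0
```

Request:
{"api": "jog_arm", "payload": {"steps": [[0,0,-0.2,0,0,0],[0,0,-0.4,0,0,0],[0,0,-0.7,0,0,0],[0,0,-0.7,0,0,0],[0,0,-0.7,0,0,0],[0,0,-0.6,0,0,0],[0,0,-0.5,0,0,0],[0,0,0,0,0,0],[0,0,0,0,0,0]]}}

```text
t: 24.62
ee_pos: [464.1, 135.7, 192.4]
tcp_rot: [-3.141, 0.001, -0.003]
force: [-0.5, 0.6, -0.5]
finger_gap: 0.997
```

Request:
{"api": "jog_arm", "payload": {"steps": [[0.3,-0.17,0,0,0,0],[0.53,-0.31,0,0,0,0],[0.53,-0.31,0,0,0,0],[0.53,-0.31,0,0,0,0],[0.53,-0.31,0,0,0,0],[0.53,-0.31,0,0,0,0],[0.53,-0.31,0,0,0,0],[0.53,-0.31,0,0,0,0],[0.5,-0.3,0,0,0,0],[0.4,-0.22,0,0,0,0],[0.2,-0.06,0,0,0,0],[0,0,0,0,0,0]]}}

```text
t: 25.62
ee_pos: [668.5, 253.1, 189.1]
tcp_rot: [3.141, 0.0, -0.003]
force: [-0.6, -0.3, -0.4]
finger_gap: 0.996
```

```bash
python3 snap.py n side
python3 - <<'E'
from h import *
c=np.load("pics/side_n.npz")
a=c["img"][135:305,165:355,::-1]; cv2.imwrite("pics/tips_n.png",cv2.resize(a,None,fx=4,fy=3.5,interpolation=cv2.INTER_CUBIC))
E
```

```text
25.6667 [667.91541448 252.67592529 189.54337698] [ 3.14074866e+00  9.08067173e-05 -2.99980418e-03] [-0.32  1.01 -0.27  0.89  0.24  1.27 -0.54]
```

View pics/tips_n.png

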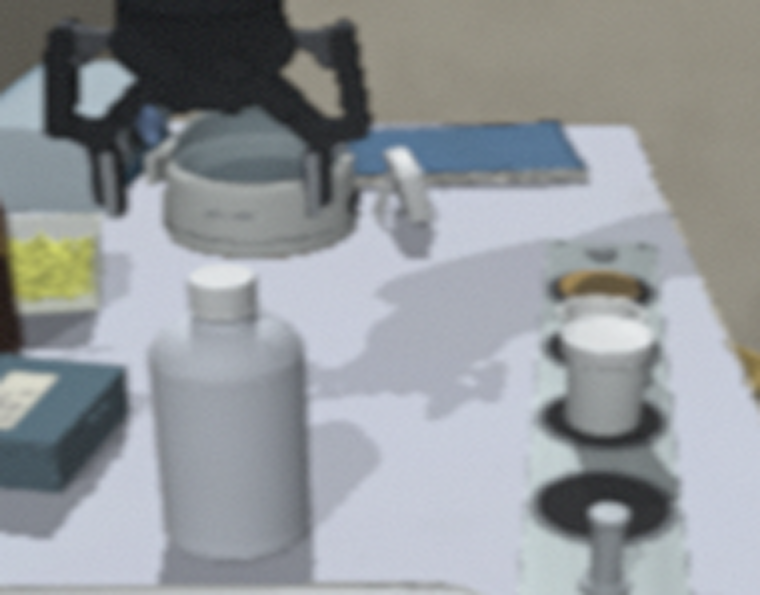

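Request:
{"api": "jog_arm", "payload": {"steps": [[0,0,0.25,0,0,0],[0,0,0.3,0,0,0],[0,0,0.25,0,0,0],[0,0,0.15,0,0,0],[0,0,0.08,0,0,0],[0,0,0,0,0,0],[0,0,0,0,0,0]]}}

```text
t: 26.25
ee_pos: [668.3, 252.6, 150.4]
tcp_rot: [-3.141, 0.0, -0.001]
force: [-0.4, -0.7, -0.1]
finger_gap: 1.007
```

```bash
python3 snap.py o side
python3 - <<'E'
from h import *
c=np.load("pics/side_o.npz")
a=c["img"][160:260,165:275,::-1]; cv2.imwrite("pics/tips_o.png",cv2.resize(a,None,fx=6,fy=6,interpolation=cv2.INTER_CUBIC))
E
```

```text
26.3 [668.41589421 252.6572146  150.65033175] [-3.14117491e+00  5.45276791e-04 -9.51123715e-04] [-0.32  1.04 -0.27  0.95  0.25  1.18 -0.55]
```

View pics/tips_o.png

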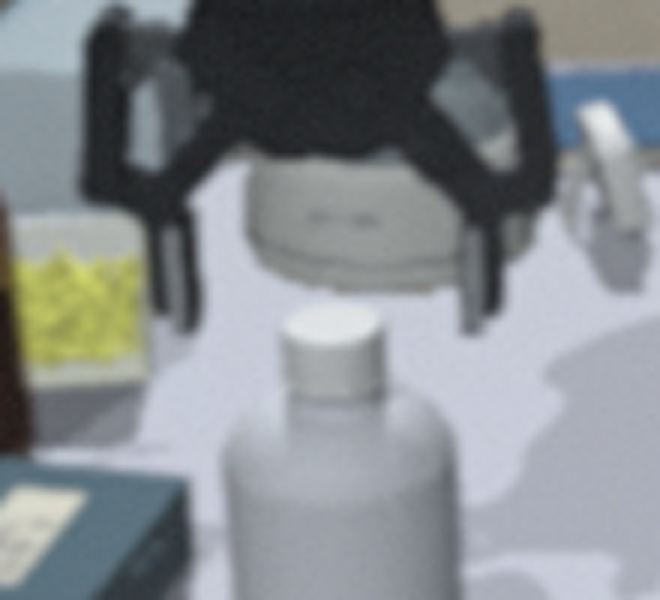

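Request:
{"api": "jog_arm", "payload": {"steps": [[0,0,0.06,0,0,0],[0,0,0,0,0,0],[0,0,0,0,0,0]]}}

```text
t: 26.55
ee_pos: [668.3, 252.6, 147.8]
tcp_rot: [-3.141, 0.0, -0.0]
force: [0.5, 0.2, -0.4]
finger_gap: 1.003
```

Request:
{"api": "jog_arm", "payload": {"steps": [[0,0,0,0,0,0],[0,0,0,0,0,0],[0,0,0,0,0,0],[0,0,0,0,0,0],[0,0,0,0,0,0],[0,0,0,0,0,0],[0,0,0,0,0,0]], "hand": -1, "squeeze": 60}}

```text
t: 27.13
ee_pos: [668.4, 252.7, 148.1]
tcp_rot: [-3.141, 0.0, -0.001]
force: [-2.0, 0.4, 5.1]
finger_gap: 0.378
```

```bash
python3 snap.py p side
python3 - <<'E'
from h import *
c=np.load("pics/side_p.npz")
a=c["img"][160:260,165:275,::-1]; cv2.imwrite("pics/tips_p.png",cv2.resize(a,None,fx=6,fy=6,interpolation=cv2.INTER_CUBIC))
E
```

```text
27.1833 [668.32458717 252.67192239 148.10328216] [-3.14127675e+00  3.82144364e-04 -4.66961845e-04] [-0.32  1.04 -0.27  0.95  0.25  1.18 -0.55]
```

View pics/tips_p.png

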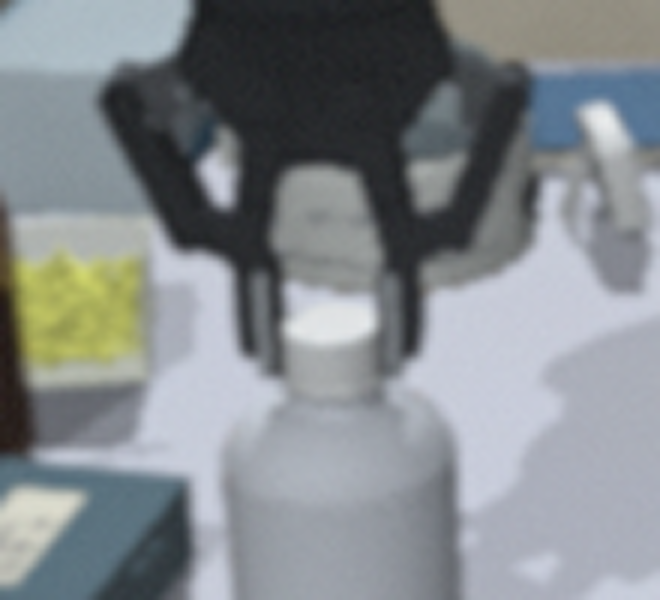

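Request:
{"api": "jog_arm", "payload": {"steps": [[0,0,-0.05,0,0,0],[0,0,-0.15,0,0,0],[0,0,-0.25,0,0,0],[0,0,-0.25,0,0,0],[0,0,-0.2,0,0,0],[0,0,-0.1,0,0,0],[0,0,0,0,0,0],[0,0,0,0,0,0]]}}

```text
t: 27.85
ee_pos: [668.2, 252.6, 187.7]
tcp_rot: [-3.142, 0.0, 0.0]
force: [0.4, 0.0, -4.2]
finger_gap: 0.378
```

Request:
{"api": "jog_arm", "payload": {"steps": [[-0.1,0,0,0,0,0],[-0.2,0.01,0,0,0,0],[-0.3,0.02,0,0,0,0],[-0.3,0.02,0,0,0,0],[-0.3,0.02,0,0,0,0],[-0.3,0.02,0,0,0,0],[-0.3,0.02,0,0,0,0],[-0.3,0.02,0,0,0,0],[-0.3,0.02,0,0,0,0],[-0.3,0.02,0,0,0,0],[-0.3,0.02,0,0,0,0],[-0.3,0.02,0,0,0,0]]}}

```text
t: 28.85
ee_pos: [535.2, 244.0, 187.5]
tcp_rot: [3.142, -0.0, -0.001]
force: [-0.4, 1.1, -4.1]
finger_gap: 0.376
```

Request:
{"api": "jog_arm", "payload": {"steps": [[-0.3,0.02,0,0,0,0],[-0.3,0.02,0,0,0,0],[-0.3,0.02,0,0,0,0],[-0.3,0.02,0,0,0,0],[-0.2,0.01,0,0,0,0],[-0.13,0.01,0,0,0,0],[0,0,0,0,0,0],[0,0,0,0,0,0],[0,0,0,0,0,0]]}}

```text
t: 29.6
ee_pos: [475.5, 240.2, 187.7]
tcp_rot: [-3.141, 0.001, -0.0]
force: [1.2, -0.5, -3.8]
finger_gap: 0.378
```

```bash
python3 snap.py q side
```

```text
29.65 [475.43879911 240.17078311 187.61014862] [-3.14147892e+00  9.41878735e-04 -8.46646143e-05] [-0.39  0.71 -0.26  1.69  0.24  0.77 -0.76]
```

View pics/side_q.png

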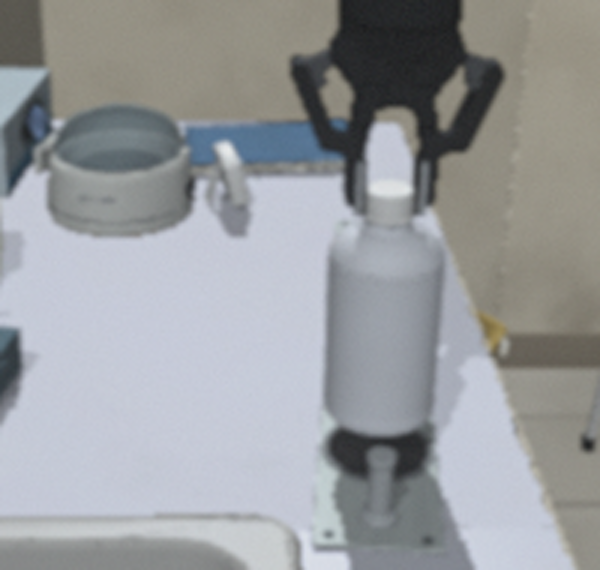

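Request:
{"api": "jog_arm", "payload": {"steps": [[0,0,0.1,0,0,0],[0,0,0.2,0,0,0],[0,0,0.2,0,0,0],[0,0,0.15,0,0,0],[0,0,0.1,0,0,0],[0,0,0.06,0,0,0],[0,0,0,0,0,0],[0,0,0,0,0,0]]}}

```text
t: 30.32
ee_pos: [475.1, 240.3, 155.4]
tcp_rot: [-3.141, 0.0, -0.0]
force: [0.5, -0.3, -3.1]
finger_gap: 0.379
```

Request:
{"api": "jog_arm", "payload": {"steps": [[0,0,0.03,0,0,0],[0,0,0,0,0,0],[0,0,0,0,0,0]]}}

```text
t: 30.57
ee_pos: [475.2, 240.3, 154.3]
tcp_rot: [-3.141, 0.0, -0.0]
force: [-0.4, 1.1, -3.9]
finger_gap: 0.378
```

Request:
{"api": "jog_arm", "payload": {"steps": [[0,0,0.04,0,0,0],[0,0,0,0,0,0],[0,0,0,0,0,0]]}}

```text
t: 30.82
ee_pos: [475.1, 240.3, 152.6]
tcp_rot: [-3.141, 0.0, -0.0]
force: [0.2, -0.3, -2.2]
finger_gap: 0.378
```

```bash
python3 snap.py r side
```

```text
30.8667 [475.13090825 240.27482747 152.60779679] [-3.14137324e+00  4.12696407e-04 -2.49386572e-04] [-0.4   0.76 -0.24  1.73  0.27  0.68 -0.78]
```

View pics/side_r.png

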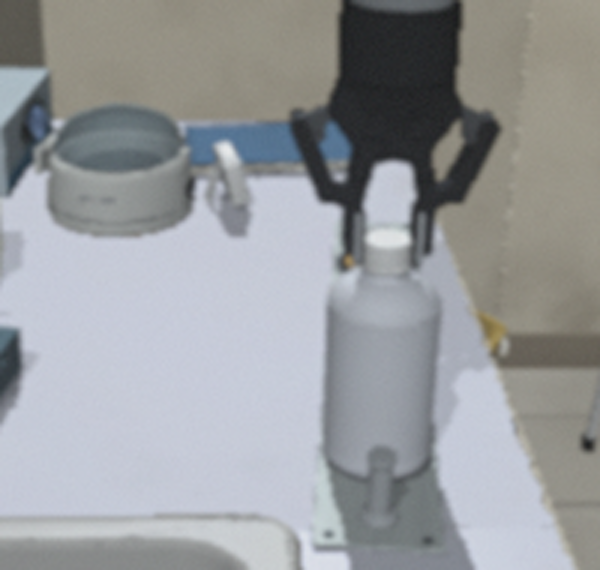

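Request:
{"api": "jog_arm", "payload": {"steps": [[0,0,0.02,0,0,0],[0,0,0,0,0,0],[0,0,0,0,0,0]]}}

```text
t: 31.12
ee_pos: [475.2, 240.5, 152.5]
tcp_rot: [-3.141, 0.0, -0.001]
force: [-3.4, -1.2, 14.1]
finger_gap: 0.379
```

Request:
{"api": "jog_arm", "payload": {"steps": [[0,0,-0.02,0,0,0],[0,0,0,0,0,0],[0,0,0,0,0,0],[0,0,0,0,0,0],[0,0,0,0,0,0],[0,0,0,0,0,0],[0,0,0,0,0,0]], "hand": 1}}

```text
t: 31.7
ee_pos: [475.1, 240.2, 152.5]
tcp_rot: [-3.142, 0.0, 0.0]
force: [-0.6, 0.1, 1.0]
finger_gap: 1.001
```

Request:
{"api": "jog_arm", "payload": {"steps": [[0,0,-0.1,0,0,0],[0,0,-0.2,0,0,0],[0,0,-0.4,0,0,0],[0,0,-0.5,0,0,0],[0,0,-0.5,0,0,0],[0,0,-0.5,0,0,0],[0,0,-0.3,0,0,0],[0,0,0,0,0,0]]}}

```text
t: 32.37
ee_pos: [475.7, 240.7, 255.5]
tcp_rot: [-3.139, 0.001, -0.005]
force: [0.4, 0.4, -0.2]
finger_gap: 0.999
```

Request:
{"api": "jog_arm", "payload": {"steps": [[0,0.3,0,0,0,0],[0,0.7,0,0,0,0],[0,0.8,0,0,0,0],[0,0.8,0,0,0,0],[0,0.8,0,0,0,0],[0,0.8,0,0,0,0],[0,0.8,0,0,0,0],[0,0.8,0,0,0,0],[0,0.8,0,0,0,0],[0,0.8,0,0,0,0],[0,0.8,0,0,0,0],[0,0.8,0,0,0,0]]}}

```text
t: 33.37
ee_pos: [474.0, -121.9, 252.1]
tcp_rot: [-3.141, 0.001, 0.002]
force: [1.0, -0.3, -0.4]
finger_gap: 0.996
```

Request:
{"api": "jog_arm", "payload": {"steps": [[0,0.8,0,0,0,0],[0,0.8,0,0,0,0],[0,0.8,0,0,0,0],[0,0.8,0,0,0,0],[0,0.8,0,0,0,0],[0,0.8,0,0,0,0],[0,0.6,0,0,0,0],[0,0.3,0,0,0,0],[0,0,0,0,0,0],[0,0,0,0,0,0]]}}

```text
t: 34.2
ee_pos: [474.1, -348.0, 251.8]
tcp_rot: [-3.141, 0.002, 0.002]
force: [0.2, 0.3, 0.0]
finger_gap: 0.999
```

```bash
python3 snap.py s side top
python3 - <<'E'
from h import *
c=np.load("pics/top_s.npz"); W=cloud(c)
M=[(474.8,240.4),(464.1,135.7),(453.1,31.2),(442.4,-73.2)]
for n,P,lo in(("bottle",M[0],158),("sample",M[1],62),("small",M[2],28),("dish",M[3],14)):
    m=(np.hypot(W[...,0]-P[0],W[...,1]-P[1])<50)&(W[...,2]>lo); q=W[m].astype(np.float32)
    print(n,len(q),cv2.minEnclosingCircle(q[:,:2].copy()),q.mean(0),P)
E
```

```text
34.3 [ 474.80060694 -346.93465706  252.35225787] [-3.14090297e+00 -1.05921681e-03  4.88902625e-04] [ 0.74  0.72 -0.35  1.39  0.26  1.08  0.36]
bottle 144 ((476.699462890625, 241.96966552734375), 16.768051147460938) [477.1165  240.88812 171.39557] (474.8, 240.4)
sample 300 ((464.3581237792969, 136.9370574951172), 27.22774314880371) [464.66672  136.65701   70.792114] (464.1, 135.7)
small 114 ((455.744384765625, 32.25094223022461), 28.943269729614258) [455.42697   31.936884  34.576336] (453.1, 31.2)
dish 40 ((444.66510009765625, -69.08480834960938), 27.572921752929688) [445.01172  -67.64073   14.994255] (442.4, -73.2)
```

View pics/side_s.png

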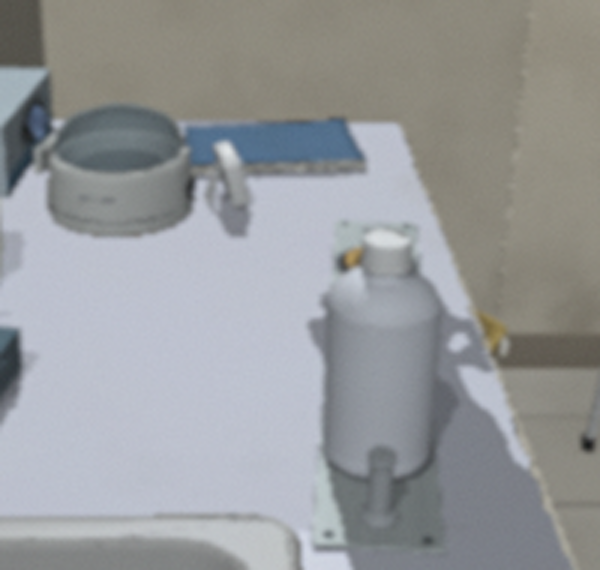

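View pics/top_s.png

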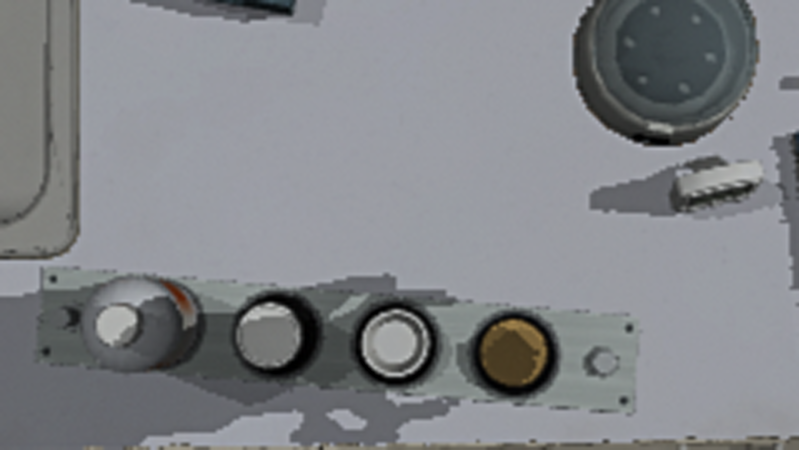

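```bash
python3 -c "
from cell import ctrl,order
print(abs(ctrl.state()['joint_vel']).max()); print(order.hand_in())"
```

```text
0.009996028411594124
the job is handed in; nothing more can be done
None
```

All four containers are on their mats and the job is handed in at about 34 s of the 102 s allowed. Counted from the tall post they stand bottle, sample cup, small cup, dish. The hand-in gave no verdict.

**Last checks:**
- **Centring:** in the last top picture, the measured centres are about 1 to 6 mm from the mat centres. The dish is the furthest off, but its depth readings were sparse and in the picture it looks centred on its mat.
- **Height and uprightness:** the cap of the bottle and the lid of the sample cup read about 171 mm and 71 mm, the right heights for standing on the mats. I saw no tilt in the pictures. The last side picture shows only the bottle clearly, with the other three mostly hidden behind it.
- **Timer and arm:** the timer appears in the same place in the picture as at the start. The gripper is open and the arm is parked clear of everything, nearly still.

**What disagreed:** the reported tool height did not fit the stated fingertip geometry. The side camera and the first touch on the worktop both put the gripper about 23 mm higher than reported, so I worked from the touch heights and the pictures instead.

**Contact forces:** there were two brief firm contacts while handling the dish. One was 41 N as the closing fingertips met the worktop, the other 37 N setting it on its mat. Both were at the fingers and well under the 120 N wrist limit. I took the 40 N limit to apply to the arm and gripper body rather than the fingers.

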